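# Put the pantry containers back on their coasters

## Robot

A 6-joint arm with a two-finger parallel gripper is mounted at the origin on the work surface. World frame = base frame: x ahead of the robot, y to its left, z up, the work surface at z = 0. Lengths are in m, angles in rad, forces in N, time in s.
With the tool pointing down it reaches from about 0.325 to 0.9 m from the base axis. Payload 3.5 kg.
Tool frame: the origin (TCP) lies at the very end of the fingers, on their centre line; the grasp point (between the pads) lies 19 mm behind it (bot.grip_point_offset is the distance from the TCP to the grasp point, in m); z points along the fingers, y is the line along which they close (so a half turn about z gives the same grasp; the last joint's range is limited). The gripper opens to 85 mm and grips with 20 to 120 N. Pads are 22 mm wide; open, the fingers measure 114 mm over their backs; the gripper's body (76 mm by 85 mm) begins 54 mm behind the grasp point. The pads swing forward as they close: fully open they stand 13 mm farther back than shut.
Start: joints at [-1.259, 0.276, -0.026, 1.268, 0, 1.467], TCP at [0.252, -0.572, 0.204] pointing down, gripper open.
Joint ranges: [-3.12, 3.12], [-0.85, 1.88], [-1.08, 1.24], [-1.95, 2.15], [-1.57, 1.53], [-3.14, 3.14]. Speed limits (rad/s): [2.57, 2.57, 3.14, 3.14, 3.14, 3.14].

## Interface

Orientations are given as a unit quaternion [w, x, y, z].
In Python, from workcell import bot gives the robot as it stands. The module is installed in compiled form; this text tells all that it offers.
- The arm moves only by the tool arm_command, never from a script. Its argument "moves" is a list of rows, each an object with "linear": the shift along the tool's x, y, z in m, a list of three; "delta_rot": the turn, a rotation vector about the tool's x, y, z in rad, a list of three; "gripper": the opening, from -1 (shut) to 1 (fully open). A call has 1 to 5 rows; each row is the pose to reach, as a shift and turn from the pose commanded when the call began, along the tool's axes at that moment; what a row does not reach only later rows make up. A row lasts 1/12 s, in which the tool goes at most 41.7 mm and 7.16 degrees, less where a joint would pass 70% of its speed; a pose out of reach is approached as far as the arm can. A call with a gripper value outside its range is refused whole. The fingers move at their own pace and stop on an object; "grip_force" is the grip in N (left out, the last holds). Time passes only in rows, so rows that repeat a pose let the fingers close. It gives the time, the measured TCP pose, the force, the opening and the grip force at its end, in the units of the state.
- bot.observe(): the state, without advancing time (a new reading comes with each control period).
- bot.grab_frame(name): name is "scene" or "side" or "wrist"; returns a dict with "image" (400x640x3 uint8, red, green, blue), "range_z" (400x640 float32, m along the optical axis (not along the pixel's ray), 0 where there is no reading), "vertical_fov" (degrees; the focal length in pixels is half the picture's height over the tangent of half this angle, whatever the lens; pixels are square), "cx", "cy" (the principal point, pixels), "extrinsics" (4x4, takes a point from camera to world coordinates). Camera axes: x right, y up, looking along -z (the intrinsics and any distortion apply to the point x, -y, -z); pixel columns grow to the right and rows downward; lengths in m; the calibration is good to about 2 mm. A picture is of the moment at which its call begins.
- bot.close_job(): hands the job in; it is judged then, once.
The state is a dict: "time_s": time; "joints": joint angles; "qd": joint speeds; "joint_efforts": joint torques, N m; "eef_pos": TCP position; "tool_rot": TCP orientation; "wrist_force": force on the tool from outside, world axes, zero at the start; "ft_torque": the same for the moment, N m; "width": finger opening in m; "grasp_force": force on a finger pad.
Only numpy, scipy, OpenCV 4.12 (cv2) and the standard library are available. Lean on these libraries where they do the work, as an engineer would, in place of code of your own. Each camera call takes 0.05 s, during which the arm holds its last target. There are 200 camera calls.

## Task

Put the four pantry containers back in order: stand each one upright and centred on the cork coaster cut to its own shape and size (the crock on the big round one, the pepper mill on the small round one, the tea caddy on the square one, the tin on the oblong one), with the caddy and the tin turned square to their coasters. Set them down without dropping or knocking any over, and leave the mug and the mortar where they stand.

Things in the scene. Friction and masses are not known exactly. Their poses are not given: they have to be found in the camera images.
- crock_centre (a point): Centre (half-way up) of the large round crock: an upright terracotta cylinder with a flat pale-wood lid, 62 mm in diameter, 76 mm tall, about 0.25 kg; z up. It belongs on the big round coaster.
- mill_centre (a point): Centre (half-way up) of the small round pepper mill: an upright dark-wood cylinder with a narrow steel band, 40 mm in diameter, 76 mm tall (a 4 mm steel button on top of that), about 0.14 kg; z up. It belongs on the small round coaster.
- caddy_centre (a point): Centre (half-way up) of the square tea caddy: an upright bare-metal box 52 x 52 mm (x, y), 76 mm tall, about 0.2 kg; z up. It belongs on the square coaster.
- tin_centre (a point): Centre (half-way up) of the oblong tin: an upright dark steel box with a lighter lid, 86 mm long (x) by 42 mm wide (y), 70 mm tall, about 0.2 kg; z up. It belongs on the oblong coaster.
- coaster_big_round: Fixed flat coaster, oak with a cork top, 5 mm thick; origin at the centre of its underside, z up. Round, 82 mm across (cork 74 mm).
- coaster_small_round: Fixed flat coaster, oak with a cork top, 5 mm thick; origin at the centre of its underside, z up. Round, 60 mm across (cork 52 mm).
- coaster_square: Fixed flat coaster, oak with a cork top, 5 mm thick; origin at the centre of its underside, z up. Square, 72 x 72 mm (cork 64 mm); x and y along its sides.
- coaster_oblong: Fixed flat coaster, oak with a cork top, 5 mm thick; origin at the centre of its underside, z up. Oblong, 106 mm long (x) by 62 mm wide (y) (cork 98 x 54 mm).
- mug: Bystander: blue ceramic mug standing among the containers, 62 mm across, 65 mm tall, its handle reaching out along its own +y to 67 mm from the axis; origin at the centre of its underside. Leave it alone.
- mortar: Bystander: pale marble mortar (an open bowl) 84 mm across the rim, 55 mm tall; origin at the centre of its underside. Leave it alone.

How it is judged:
By the outcome, as a careful person would: the job done as asked, in the order asked, and still so for the second after the job is handed in, with the robot touching nothing.
It also fails if it takes over 112 s, if anything falls off the work surface, if the arm or the gripper's body presses on something with over 40 N, if the wrist force passes 120 N, or if a joint passes its speed limit or range.

## Working session

There is one attempt and no reset: what is moved stays moved. The work goes in short steps, Python scripts to look and compute and a tool call to move; the robot and the scene stay as the last step left them, time stands still between calls to the robot, and variables do not carry over. Pictures are saved under pics/ and viewed, at most 14 in all, crops included, and the job is handed in when it is done.

Besides the shell and the picture viewer there is one more tool, called as name(argument=value, ...) on one line, values as JSON. arm_command: Moves the arm, as the interface text tells. Its arguments: {"type":"object","properties":{"moves":{"type":"array","items":{"type":"object","properties":{"linear":{"type":"array","items":{"type":"number"}},"delta_rot":{"type":"array","items":{"type":"number"}},"gripper":{"type":"number"}}}},"grip_force":{"type":"number"}},"required":["moves"]}

```bash
mkdir -p pics; cat > h.py <<'E'
import numpy as np, cv2
from workcell import bot
def grab(n):
    f=bot.grab_frame(n); np.savez(''+n+'.npz',**f); return f
def pts(f):
    z=f["range_z"]; h,w=z.shape; fl=h/2/np.tan(np.radians(f["vertical_fov"])/2)
    v,u=np.mgrid[:h,:w]
    P=np.stack([(u-f["cx"])/fl*z,-(v-f["cy"])/fl*z,-z],-1)
    E=np.array(f["extrinsics"]); return P@E[:3,:3].T+E[:3,3]
def ray(f,u,v,z):
    h=f["range_z"].shape[0]; fl=h/2/np.tan(np.radians(f["vertical_fov"])/2)
    E=np.array(f["extrinsics"]); d=E[:3,:3]@np.array([(u-f["cx"])/fl,-(v-f["cy"])/fl,-1]); o=E[:3,3]
    return o+d*(z-o[2])/d[2]
E
python3 - <<'E'
from h import *
s=bot.observe(); print(s)
for n in("scene","side"):
    f=grab(n); cv2.imwrite(f'pics/{n}0.png',f["image"][:,:,::-1])
    print(n,[(k,f[k]) for k in f if k not in("image","range_z")])
E
```

```text
{'time_s': 0.0, 'joints': array([-1.25938563e+00,  2.77164499e-01, -2.78571466e-02,  1.26799599e+00,
        1.66235277e-05,  1.46741562e+00]), 'qd': array([ 0.0013811 ,  0.00086529, -0.00269934, -0.00154343, -0.0010146 ,
       -0.00010662]), 'joint_efforts': array([ 1.23717873e-04, -4.45501757e+01,  2.95207250e+01,  1.63994572e-02,
       -6.56449265e-05,  2.93344591e-06]), 'eef_pos': array([ 0.25162773, -0.57120983,  0.20265138]), 'tool_rot': array([-1.10551633e-03,  9.78569888e-01,  2.05911975e-01, -1.07049849e-04]), 'wrist_force': array([ 0.22468161, -0.87925733,  0.21037812]), 'ft_torque': array([-0.04873446,  0.03103462,  0.05258144]), 'grasp_force': 0.0, 'width': 0.08535489724123384}
scene [('vertical_fov', 55.064570508173134), ('cx', 321.1565367863809), ('cy', 200.14315632049673), ('extrinsics', array([[ 0.75610465, -0.38163097,  0.53166112,  1.0085882 ],
       [ 0.65442443,  0.44817276, -0.60899083, -0.52329477],
       [-0.00586627,  0.80839283,  0.58861415,  0.5957553 ],
       [ 0.        ,  0.        ,  0.        ,  1.        ]]))]
side [('vertical_fov', 51.681313566032046), ('cx', 321.56583838862065), ('cy', 196.13947398550368), ('extrinsics', array([[ 0.9143748 ,  0.31690624, -0.25197056,  0.32923262],
       [-0.40477848,  0.70241249, -0.58546654, -0.51062769],
       [-0.00855073,  0.63732811,  0.77054511,  0.74293839],
       [ 0.        ,  0.        ,  0.        ,  1.        ]]))]
```

View pics/scene0.png

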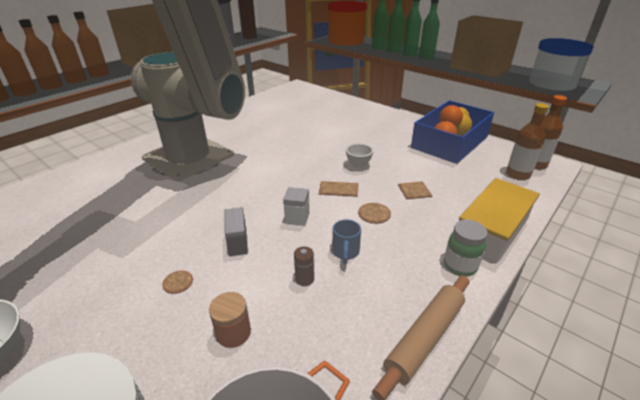

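View pics/side0.png

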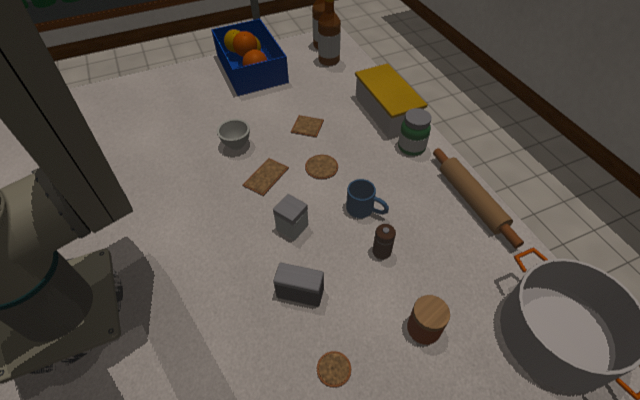

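The scene view shows the crock at (230,318), mill (304,265), caddy (296,205) and tin (235,230), with the mug at (346,240) and mortar at (359,156). The coasters are oblong (338,188), square (415,190) and round (375,212) and (178,281). In the side view, the crock is at (428,320), mill (384,240), caddy (291,217) and tin (299,284). Coasters there are round (321,167), round (334,369), oblong (266,177) and square (307,126).

```bash
cat > m.py <<'E'
from h import *
def meas(n,seeds):
    f=dict(np.load(n+'.npz')); P=pts(f); im=f["image"]
    hsv=cv2.cvtColor(im,cv2.COLOR_RGB2HSV)
    for k,(u,v,z,kind) in seeds.items():
        if kind=='c':
            m=((hsv[:,:,1]>75)&(hsv[:,:,0]<25)).astype(np.uint8)
        else:
            m=((P[:,:,2]>z-.008)&(P[:,:,2]<z+.012)&(f["range_z"]>0)).astype(np.uint8)
            m=cv2.morphologyEx(m,cv2.MORPH_CLOSE,np.ones((3,3)))
        _,l,st,_=cv2.connectedComponentsWithStats(m,connectivity=4)
        w=l[v-4:v+5,u-4:u+5]; w=w[w>0]
        if len(w)==0: print(n,k,'none',P[v,u]); continue
        i=np.bincount(w).argmax()
        c=max(cv2.findContours((l==i).astype(np.uint8),0,1)[0],key=len)[:,0]
        zz=np.median(P[l==i][:,2])
        q=np.array([ray(f,a,b,zz)[:2] for a,b in c])
        (cx,cy),(w_,h_),a=cv2.minAreaRect((q*1000).astype(np.float32))
        if w_<h_: a+=90; w_,h_=h_,w_
        print(n,k,'z %.3f'%zz,'c %.1f %.1f'%(cx,cy),'size %.0f %.0f ang %.1f'%(w_,h_,a),'n',st[i,4])
if __name__=='__main__':
    meas('scene',dict(crock=(230,303,.076,'o'),mill=(304,253,.076,'o'),caddy=(296,195,.076,'o'),tin=(235,216,.07,'o'),mug=(346,230,.065,'o'),mortar=(359,152,.055,'o'),obl=(338,188,0,'c'),sq=(415,190,0,'c'),r1=(375,212,0,'c'),r2=(178,281,0,'c')))
    meas('side',dict(crock=(430,312,.076,'o'),mill=(385,231,.076,'o'),caddy=(291,207,.076,'o'),tin=(299,275,.07,'o'),mug=(361,190,.065,'o'),mortar=(234,132,.055,'o'),obl=(266,177,0,'c'),sq=(307,126,0,'c'),r1=(321,167,0,'c'),r2=(334,369,0,'c')))
E
python3 m.py
```

```text
scene crock z 0.075 c 618.2 -315.6 size 66 61 ang 139.9 n 954
scene mill z 0.075 c 628.5 -141.1 size 42 37 ang 131.9 n 264
scene caddy z 0.075 c 481.0 -8.6 size 63 53 ang 121.5 n 337
scene tin z 0.069 c 439.2 -158.4 size 93 41 ang 142.3 n 516
scene mug none [0.6189701  0.0069346  0.03506819]
scene mortar z 0.053 c 441.7 298.3 size 91 79 ang 127.9 n 192
scene obl z 0.004 c 472.9 161.4 size 103 62 ang 34.7 n 484
scene sq z 0.004 c 634.9 289.9 size 72 71 ang 140.3 n 391
scene r1 z 0.004 c 609.6 136.5 size 78 78 ang 40.4 n 505
scene r2 z 0.004 c 434.5 -313.5 size 58 56 ang 40.6 n 507
side crock z 0.076 c 613.1 -313.5 size 64 60 ang 55.0 n 1038
side mill z 0.076 c 623.5 -138.9 size 41 40 ang 25.3 n 300
side caddy z 0.076 c 475.5 -6.3 size 56 56 ang 120.9 n 567
side tin z 0.070 c 432.8 -157.0 size 86 45 ang 142.3 n 1046
side mug none [0.65027121 0.00944204 0.0318947 ]
side mortar none [0.44455711 0.32806433 0.02315337]
side obl z 0.005 c 473.1 164.5 size 107 63 ang 34.5 n 857
side sq z 0.006 c 634.7 292.2 size 73 72 ang 50.4 n 482
side r1 z 0.005 c 607.8 137.9 size 79 78 ang 155.6 n 640
side r2 z 0.005 c 433.7 -310.2 size 58 57 ang 66.0 n 987
```

```bash
cat > plan.py <<'E'
# usage: plan.py x y z yaw_of_tool_y_deg (mm): tool-frame shift from measured pose
import sys; from h import *
from scipy.spatial.transform import Rotation as R
s=bot.observe(); q=s["tool_rot"]; Rm=R.from_quat(np.r_[q[1:],q[0]])
x,y,z,yaw=map(float,sys.argv[1:5]); p=s["eef_pos"]*1000
Ym=Rm.as_matrix()
cur=np.degrees(np.arctan2(Ym[1,1],Ym[0,1])); d=(yaw-cur+90)%180-90
c=np.radians(cur+d); yv=np.array([np.cos(c),np.sin(c),0]); zv=np.array([0,0,-1.]); T=np.column_stack([np.cross(yv,zv),yv,zv])
print('t %.2f'%s["time_s"],'tcp',p.round(1),'yaw %.1f'%cur,'tilt',(Ym[:,2]).round(4),'j',s["joints"].round(2),'w %.1f'%(s["width"]*1000),'F',s["wrist_force"].round(1),'g %.0f'%s["grasp_force"])
print('linear mm',(Ym.T@(np.array([x,y,z])-p)).round(1),'rot',(Rm.inv()*R.from_matrix(T)).as_rotvec().round(4))
E
python3 - <<'E'
from h import *
for n in('scene','side'):
    f=dict(np.load(n+'.npz')); P=pts(f)
    for nm,c,r in(('crock',(615,-314),170),('mug',(640,5),90),('mortar',(442,305),80)):
        m=(f["range_z"]>0)&(P[:,:,2]>.02)&(np.hypot(P[:,:,0]*1000-c[0],P[:,:,1]*1000-c[1])<r)
        if nm=='crock': m&=np.hypot(P[:,:,0]*1000-c[0],P[:,:,1]*1000-c[1])>45
        q=P[m]*1000
        if len(q): 
            print(n,nm,'x',np.percentile(q[:,0],[1,50,99]).round(),'y',np.percentile(q[:,1],[1,50,99]).round(),'z',q[:,2].max().round(), 'nearest', np.hypot(q[:,0]-c[0],q[:,1]-c[1]).min().round())
E
python3 plan.py 615.5 -314.5 200 -66
```

```text
scene crock x [585. 746. 782.] y [-482. -366. -147.] z 102.0 nearest 141.0
scene mug x [609. 641. 677.] y [-69. -23.  13.] z 66.0 nearest 6.0
scene mortar x [404. 440. 480.] y [259. 303. 338.] z 56.0 nearest 19.0
side crock x [609. 732. 780.] y [-436. -385. -146.] z 103.0 nearest 138.0
side mug x [605. 640. 672.] y [-67. -27.  15.] z 68.0 nearest 6.0
side mortar x [401. 440. 478.] y [261. 316. 340.] z 59.0 nearest 16.0
t 0.10 tcp [ 251.6 -571.3  202.8] yaw -66.2 tilt [-6.0e-04  1.9e-03 -1.0e+00] j [-1.26  0.28 -0.03  1.27 -0.    1.47] w 85.6 F [-0.1 -0.4  0.3] g 0
linear mm [436.5 -88.4   3. ] rot [-0.002  -0.0002 -0.0041]
```

arm_command(moves=[{"linear": [0.02,-0.004,0],"delta_rot": [0,0,0],"gripper": 1},{"linear": [0.06,-0.012,0],"delta_rot": [0,0,0],"gripper": 1},{"linear": [0.1,-0.02,0],"delta_rot": [0,0,0],"gripper": 1},{"linear": [0.14,-0.028,0],"delta_rot": [0,0,0],"gripper": 1},{"linear": [0.18,-0.036,0],"delta_rot": [0,0,0],"gripper": 1}], grip_force=40)

```text
time_s: 0.52
eef_pos: [0.4029, -0.4651, 0.2033]
tool_rot: [-0.0, 0.979, 0.205, -0.0]
wrist_force: [-0.2, 0.1, -0.2]
width: 0.0858
grasp_force: 0.0
```

arm_command(moves=[{"linear": [0.04,-0.008,0],"delta_rot": [0,0,0],"gripper": 1},{"linear": [0.08,-0.016,0],"delta_rot": [0,0,0],"gripper": 1},{"linear": [0.12,-0.024,0],"delta_rot": [0,0,0],"gripper": 1},{"linear": [0.16,-0.032,0],"delta_rot": [0,0,0],"gripper": 1},{"linear": [0.19,-0.038,0],"delta_rot": [0,0,0],"gripper": 1}])

```text
time_s: 0.93
eef_pos: [0.5627, -0.3526, 0.2032]
tool_rot: [-0.001, 0.978, 0.207, 0.0]
wrist_force: [0.7, -0.1, 0.1]
width: 0.0855
grasp_force: 0.0
```

arm_command(moves=[{"linear": [0.03,-0.006,0],"delta_rot": [0,0,0],"gripper": 1},{"linear": [0.055,-0.012,0],"delta_rot": [0,0,0],"gripper": 1},{"linear": [0.066,-0.014,0],"delta_rot": [0,0,0],"gripper": 1},{"linear": [0.066,-0.014,0],"delta_rot": [0,0,0],"gripper": 1},{"linear": [0.066,-0.014,0],"delta_rot": [0,0,0],"gripper": 1}])

```text
time_s: 1.35
eef_pos: [0.6149, -0.3157, 0.2032]
tool_rot: [-0.0, 0.978, 0.206, -0.001]
wrist_force: [0.3, 0.6, -0.2]
width: 0.0854
grasp_force: 0.0
```

```bash
python3 plan.py 615.5 -314.5 200 -66; python3 - <<'E'
from h import *
f=grab('wrist'); cv2.imwrite('pics/w1.png',f["image"][:,:,::-1]); print(f["extrinsics"].round(3),f["vertical_fov"])
P=pts(f); m=(f["range_z"]>0)&(abs(P[:,:,2]-.076)<.006)&(np.hypot(P[:,:,0]-.6155,P[:,:,1]+.3145)<.06); q=(P[m]*1000).astype(np.float32)
print(len(q)); 
if len(q): print(cv2.minEnclosingCircle(q[:,:2].copy()),np.median(q,0))
E
```

```text
t 1.35 tcp [ 614.9 -315.7  203.2] yaw -66.2 tilt [-1.6e-03  1.0e-04 -1.0e+00] j [-0.57  0.4   0.14  1.31 -0.    2.16] w 85.4 F [ 0.3  0.6 -0.2] g 0
linear mm [ 1.  -0.8  3.2] rot [-0.0007  0.0015 -0.0034]
[[ 0.403  0.877  0.263  0.681]
 [-0.915  0.386  0.116 -0.286]
 [-0.    -0.287  0.958  0.373]
 [ 0.     0.     0.     1.   ]] 59.76243601265046
3742
((614.66455078125, -312.9131164550781), 30.98956298828125) [ 616.00385 -312.2245    75.65221]
```

View pics/w1.png

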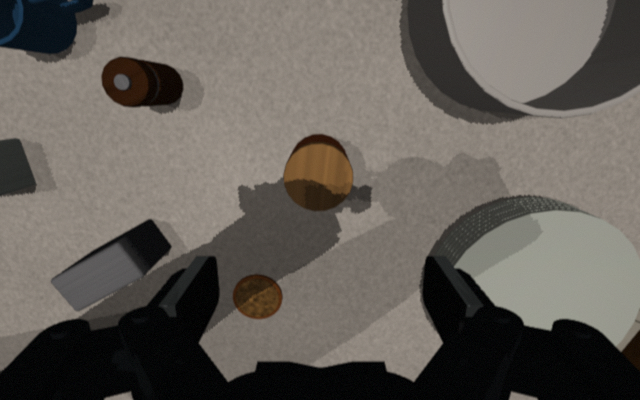

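The wrist view shows the crock lid at (318,178), clear of the pan and bowl, with the mill at (140,80), the tin at (110,265) and the small coaster at (257,297). The crock measures (615,-313), z 75.6 mm, which agrees with the two fixed views.

arm_command(moves=[{"linear": [0.001,-0.002,0.03],"delta_rot": [0,0,0],"gripper": 1},{"linear": [0.001,-0.002,0.07],"delta_rot": [0,0,0],"gripper": 1},{"linear": [0.001,-0.002,0.11],"delta_rot": [0,0,0],"gripper": 1},{"linear": [0.001,-0.002,0.145],"delta_rot": [0,0,0],"gripper": 1},{"linear": [0.001,-0.002,0.165],"delta_rot": [0,0,0],"gripper": 1}])

```text
time_s: 1.82
eef_pos: [0.6109, -0.3133, 0.0341]
tool_rot: [-0.002, 0.979, 0.205, -0.003]
wrist_force: [-0.4, 0.9, -0.7]
width: 0.0853
grasp_force: 0.0
```

arm_command(moves=[{"linear": [0,0,0.008],"delta_rot": [0,0,0],"gripper": 1},{"linear": [0,0,0.01],"delta_rot": [0,0,0],"gripper": 1},{"linear": [0,0,0.01],"delta_rot": [0,0,0],"gripper": 0.2},{"linear": [0,0,0.01],"delta_rot": [0,0,0],"gripper": -1},{"linear": [0,0,0.01],"delta_rot": [0,0,0],"gripper": -1}])

```text
time_s: 2.23
eef_pos: [0.6169, -0.3145, 0.0318]
tool_rot: [0.001, 0.979, 0.206, 0.001]
wrist_force: [-1.2, 0.8, 3.0]
width: 0.0602
grasp_force: 43.6
```

arm_command(moves=[{"linear": [0,0,0],"delta_rot": [0,0,0],"gripper": -1},{"linear": [0,0,0],"delta_rot": [0,0,0],"gripper": -1},{"linear": [0,0,0],"delta_rot": [0,0,0],"gripper": -1},{"linear": [0,0,0],"delta_rot": [0,0,0],"gripper": -1},{"linear": [0,0,0],"delta_rot": [0,0,0],"gripper": -1}])

```text
time_s: 2.65
eef_pos: [0.617, -0.3144, 0.0318]
tool_rot: [0.002, 0.979, 0.206, 0.001]
wrist_force: [-1.9, 2.2, 7.3]
width: 0.06
grasp_force: 44.1
```

```bash
python3 plan.py 608.7 137.2 150 -46
```

```text
t 2.65 tcp [ 617.  -314.4   31.8] yaw -66.2 tilt [ 0.0032 -0.0025 -1.    ] j [-0.56  0.51 -0.06  0.99 -0.    2.16] w 60.0 F [-1.9  2.2  7.3] g 44
linear mm [ 174.7 -416.2 -119.4] rot [ 0.0038 -0.0013 -0.3529]
```

arm_command(moves=[{"linear": [0,0,-0.008],"delta_rot": [0,0,0],"gripper": -1},{"linear": [0,0,-0.03],"delta_rot": [0,0,-0.06],"gripper": -1},{"linear": [0,0,-0.06],"delta_rot": [0,0,-0.15],"gripper": -1},{"linear": [0,0,-0.09],"delta_rot": [0,0,-0.25],"gripper": -1},{"linear": [0,0,-0.11],"delta_rot": [0,0,-0.35],"gripper": -1}])

```text
time_s: 3.07
eef_pos: [0.6166, -0.3142, 0.1421]
tool_rot: [0.002, 0.927, 0.375, 0.001]
wrist_force: [1.2, -1.4, -2.2]
width: 0.0605
grasp_force: 44.6
```

arm_command(moves=[{"linear": [0.018,-0.019,0],"delta_rot": [0,0,0],"gripper": -1},{"linear": [0.042,-0.045,0],"delta_rot": [0,0,0],"gripper": -1},{"linear": [0.068,-0.073,0],"delta_rot": [0,0,0],"gripper": -1},{"linear": [0.094,-0.101,0],"delta_rot": [0,0,0],"gripper": -1},{"linear": [0.12,-0.129,0],"delta_rot": [0,0,0],"gripper": -1}])

```text
time_s: 3.48
eef_pos: [0.6124, -0.1359, 0.139]
tool_rot: [0.0, 0.928, 0.373, 0.0]
wrist_force: [0.6, 0.4, -2.7]
width: 0.0602
grasp_force: 44.7
```

arm_command(moves=[{"linear": [0.026,-0.028,0],"delta_rot": [0,0,0],"gripper": -1},{"linear": [0.052,-0.056,0],"delta_rot": [0,0,0],"gripper": -1},{"linear": [0.078,-0.084,0],"delta_rot": [0,0,0],"gripper": -1},{"linear": [0.104,-0.112,0],"delta_rot": [0,0,0],"gripper": -1},{"linear": [0.13,-0.14,0],"delta_rot": [0,0,0],"gripper": -1}])

```text
time_s: 3.9
eef_pos: [0.6093, 0.0554, 0.1391]
tool_rot: [0.0, 0.928, 0.373, 0.0]
wrist_force: [0.0, 0.2, -3.3]
width: 0.0601
grasp_force: 44.7
```

arm_command(moves=[{"linear": [0.024,-0.025,0],"delta_rot": [0,0,0],"gripper": -1},{"linear": [0.042,-0.044,0],"delta_rot": [0,0,0],"gripper": -1},{"linear": [0.052,-0.055,0],"delta_rot": [0,0,0],"gripper": -1},{"linear": [0.058,-0.061,0],"delta_rot": [0,0,0],"gripper": -1},{"linear": [0.058,-0.061,0],"delta_rot": [0,0,0],"gripper": -1}])

```text
time_s: 4.32
eef_pos: [0.6092, 0.139, 0.1388]
tool_rot: [0.0, 0.927, 0.374, 0.0]
wrist_force: [-0.1, -0.4, -2.4]
width: 0.0602
grasp_force: 44.7
```

```bash
python3 plan.py 608.7 137.2 38 -46; python3 - <<'E'
from h import *
f=grab('wrist'); g=grab('scene'); cv2.imwrite('pics/w2.png',np.hstack([f["image"],g["image"]])[:,:,::-1][:, :][::1,::1]); 
im=np.hstack([f["image"],g["image"]]); cv2.imwrite('pics/w2.png',cv2.resize(im,(800,250))[:,:,::-1])
E
```

```text
t 4.32 tcp [609.2 139.  138.8] yaw -46.1 tilt [ 2.e-04 -1.e-04 -1.e+00] j [ 0.12  0.32 -0.11  1.14 -0.    2.5 ] w 60.2 F [-0.1 -0.4 -2.4] g 45
linear mm [ -1.7   0.9 100.8] rot [ 0.0002 -0.0001 -0.0012]
```

View pics/w2.png

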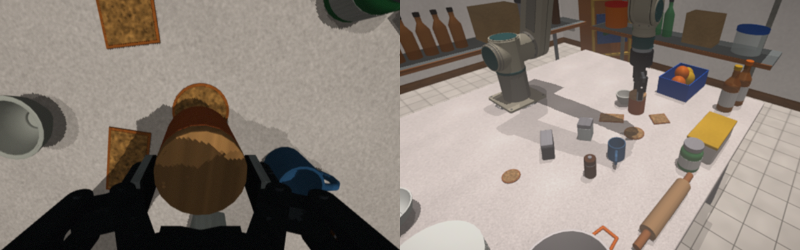

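The left half shows the crock lid at about (200,175) in the picture, held upright over the big coaster at (200,100). The right half shows the scene undisturbed. Next I measure the lid's offset from the TCP and the coaster's position from here.

```bash
python3 - <<'E'
from h import *
from scipy.optimize import least_squares
f=dict(np.load('wrist.npz')); P=pts(f)*1000; hsv=cv2.cvtColor(f["image"],cv2.COLOR_RGB2HSV)
t=np.array([609.2,139.0])
def circ(q):
    r=least_squares(lambda p:np.hypot(q[:,0]-p[0],q[:,1]-p[1])-p[2],[*q.mean(0),35],loss='soft_l1').x; return r.round(1)
m=(f["range_z"]>0)&(np.hypot(P[...,0]-t[0],P[...,1]-t[1])<60)
print('z hist',np.histogram(P[m][:,2],bins=np.arange(-10,240,10)))
top=m&(P[...,2]>175)&(P[...,2]<190)&(hsv[...,1]>60)
q=P[top][:,:2].astype(np.float32); print('lid',len(q),np.median(P[top][:,2]),cv2.minEnclosingCircle(q))
c=cv2.findContours(top.astype(np.uint8),0,1)[0]; c=max(c,key=len)[:,0]; print('lid fit',circ(np.array([P[b,a,:2] for a,b in c])))
ck=((hsv[...,1]>75)&(hsv[...,0]<25)&(P[...,2]<12)&(f["range_z"]>0)).astype(np.uint8)
_,l,st,ce=cv2.connectedComponentsWithStats(ck)
for i in range(1,len(st)):
    if st[i,4]<400: continue
    q=P[l==i]; c=max(cv2.findContours((l==i).astype(np.uint8),0,1)[0],key=len)[:,0]
    z=np.median(q[:,2]); w=np.array([ray(f,a,b,z/1000)[:2]*1000 for a,b in c]).astype(np.float32)
    print(ce[i].round(),z.round(1),cv2.minAreaRect(w)); 
    if np.hypot(*(w.mean(0)-t))<60:
        fr=w[np.argsort(-np.hypot(*(w-f["extrinsics"][:2,3]*1000).T))][:0] if 0 else np.array([x for x,(a,b) in zip(w,c) if b<190])
        print('big fit',circ(fr))
E
```

```text
z hist (array([ 3452,  4757,     0,     0,     0,     0,     0,     0,     0,
           0,     0,    24,   296,   338,   403,   471,   568,   764,
        1039, 17231,  1586,  1880,  2261, 10423]), array([-10,   0,  10,  20,  30,  40,  50,  60,  70,  80,  90, 100, 110,
       120, 130, 140, 150, 160, 170, 180, 190, 200, 210, 220, 230]))
lid 17118 183.23676768790494 ((613.5162353515625, 143.73757934570312), 43.952049255371094)
lid fit [609.1 139.5  30.5]
[205.  36.] 4.4 ((629.9326782226562, 286.71893310546875), (58.031673431396484, 72.47493743896484), 49.96227264404297)
[322. 159.] 4.5 ((619.5930786132812, 148.16363525390625), (52.35358428955078, 81.47952270507812), 39.66971206665039)
big fit [609.9 140.2  38.4]
[199. 244.] 4.6 ((473.26123046875, 164.57647705078125), (107.04347229003906, 62.67659378051758), 34.46922302246094)
```

arm_command(moves=[{"linear": [-0.001,0,0.015],"delta_rot": [0,0,0],"gripper": -1},{"linear": [-0.001,0,0.045],"delta_rot": [0,0,0],"gripper": -1},{"linear": [-0.001,0,0.072],"delta_rot": [0,0,0],"gripper": -1},{"linear": [-0.001,0,0.088],"delta_rot": [0,0,0],"gripper": -1},{"linear": [-0.001,0,0.094],"delta_rot": [0,0,0],"gripper": -1}])

```text
time_s: 4.83
eef_pos: [0.6057, 0.1346, 0.0412]
tool_rot: [-0.0, 0.928, 0.372, -0.003]
wrist_force: [-0.4, 0.3, -3.4]
width: 0.0603
grasp_force: 44.6
```

arm_command(moves=[{"linear": [0,0,0.003],"delta_rot": [0,0,0],"gripper": -1},{"linear": [0,0,0.005],"delta_rot": [0,0,0],"gripper": -1},{"linear": [0,0,0.006],"delta_rot": [0,0,0],"gripper": -1},{"linear": [0,0,0.007],"delta_rot": [0,0,0],"gripper": -1},{"linear": [0,0,0.007],"delta_rot": [0,0,0],"gripper": -1}])

```text
time_s: 5.25
eef_pos: [0.6097, 0.1371, 0.0391]
tool_rot: [0.0, 0.928, 0.373, 0.001]
wrist_force: [0.6, 0.3, -3.0]
width: 0.0605
grasp_force: 44.6
```

```bash
python3 plan.py 608.7 137.2 38 -46
```

```text
t 5.25 tcp [609.7 137.1  39.1] yaw -46.2 tilt [ 2.3e-03  2.0e-04 -1.0e+00] j [ 0.12  0.4  -0.22  0.95 -0.    2.49] w 60.5 F [ 0.6  0.3 -3. ] g 45
linear mm [-0.7 -0.8  1.1] rot [ 0.0014 -0.0018 -0.0033]
```

arm_command(moves=[{"linear": [0,0,0.001],"delta_rot": [0,0,0],"gripper": -1},{"linear": [0,0,0.002],"delta_rot": [0,0,0],"gripper": -1},{"linear": [0,0,0.0025],"delta_rot": [0,0,0],"gripper": -1},{"linear": [0,0,0.0025],"delta_rot": [0,0,0],"gripper": -1},{"linear": [0,0,0.0025],"delta_rot": [0,0,0],"gripper": -1}])

```text
time_s: 5.67
eef_pos: [0.6095, 0.1375, 0.0368]
tool_rot: [0.0, 0.928, 0.373, 0.001]
wrist_force: [-2.1, 0.7, 6.3]
width: 0.0607
grasp_force: 45.4
```

arm_command(moves=[{"linear": [0,0,0],"delta_rot": [0,0,0],"gripper": -0.2},{"linear": [0,0,0],"delta_rot": [0,0,0],"gripper": 0.6},{"linear": [0,0,0],"delta_rot": [0,0,0],"gripper": 1},{"linear": [0,0,0],"delta_rot": [0,0,0],"gripper": 1},{"linear": [0,0,0],"delta_rot": [0,0,0],"gripper": 1}])

```text
time_s: 6.08
eef_pos: [0.6085, 0.1371, 0.0351]
tool_rot: [0.0, 0.928, 0.373, -0.0]
wrist_force: [-1.4, -0.7, 0.2]
width: 0.0856
grasp_force: 0.0
```

arm_command(moves=[{"linear": [0,0,-0.01],"delta_rot": [0,0,0],"gripper": 1},{"linear": [0,0,-0.035],"delta_rot": [0,0,0],"gripper": 1},{"linear": [0,0,-0.075],"delta_rot": [0,0,0],"gripper": 1},{"linear": [0,0,-0.115],"delta_rot": [0,0,0],"gripper": 1},{"linear": [0,0,-0.15],"delta_rot": [0,0,0],"gripper": 1}])

```text
time_s: 6.5
eef_pos: [0.6088, 0.1371, 0.1883]
tool_rot: [0.0, 0.928, 0.373, 0.001]
wrist_force: [1.3, 0.5, 0.4]
width: 0.0858
grasp_force: 0.0
```

```bash
python3 plan.py 626 -140 190 -46; python3 - <<'E'
from h import *
for n in('scene','side','wrist'): grab(n)
from m import meas
meas('scene',dict(tin=(235,216,.07,'o'),caddy=(296,195,.076,'o')))
f=dict(np.load('wrist.npz')); P=pts(f)*1000
m=(f["range_z"]>0)&(abs(P[...,2]-81)<6)&(np.hypot(P[...,0]-609,P[...,1]-138)<60); q=P[m][:,:2].astype(np.float32); print('crock top',len(q),np.median(P[m][:,2]),cv2.minEnclosingCircle(q) if len(q) else '')
hsv=cv2.cvtColor(f["image"],cv2.COLOR_RGB2HSV)
cv2.imwrite('pics/w3.png',f["image"][:,:,::-1])
E
```

```text
t 6.50 tcp [608.8 137.1 188.3] yaw -46.2 tilt [ 1.4e-03  1.0e-04 -1.0e+00] j [ 0.12  0.28 -0.05  1.24 -0.    2.49] w 85.8 F [1.3 0.5 0.4] g 0
linear mm [-179.5  211.9   -1.7] rot [ 0.0009 -0.0011 -0.0032]
scene tin z 0.069 c 439.7 -158.7 size 94 41 ang 142.3 n 515
scene caddy z 0.075 c 480.6 -7.9 size 61 53 ang 121.5 n 336
crock top 4009 80.67178079722432 ((607.031005859375, 138.64048767089844), 30.99518394470215)
```

View pics/w3.png

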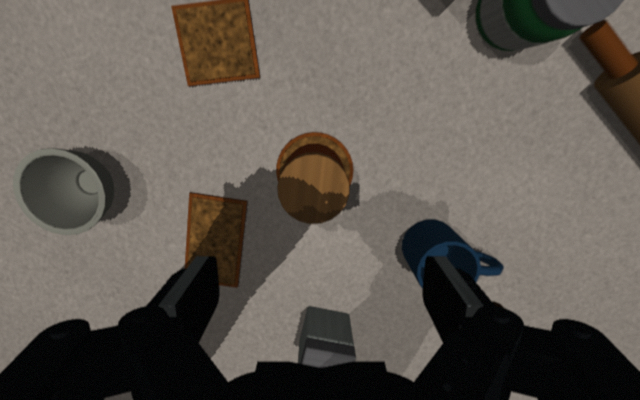

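The view shows the crock lid at (315,183) concentric with the big coaster, allowing for parallax, and nothing knocked over. The square coaster is at (217,42), the oblong at (215,240) and the mug at (440,255). Next is the mill.

arm_command(moves=[{"linear": [-0.013,0.015,0],"delta_rot": [0,0,0],"gripper": 1},{"linear": [-0.039,0.045,0],"delta_rot": [0,0,0],"gripper": 1},{"linear": [-0.065,0.076,0],"delta_rot": [0,0,0],"gripper": 1},{"linear": [-0.091,0.107,0],"delta_rot": [0,0,0],"gripper": 1},{"linear": [-0.117,0.138,0],"delta_rot": [0,0,0],"gripper": 1}])

```text
time_s: 7.07
eef_pos: [0.6183, -0.0447, 0.1838]
tool_rot: [-0.001, 0.928, 0.374, -0.001]
wrist_force: [1.2, -0.0, -0.2]
width: 0.0855
grasp_force: 0.0
```

arm_command(moves=[{"linear": [-0.025,0.029,0],"delta_rot": [0,0,0],"gripper": 1},{"linear": [-0.045,0.054,0],"delta_rot": [0,0,0],"gripper": 1},{"linear": [-0.059,0.07,0],"delta_rot": [0,0,0],"gripper": 1},{"linear": [-0.063,0.074,0],"delta_rot": [0,0,0],"gripper": 1},{"linear": [-0.063,0.074,0],"delta_rot": [0,0,0],"gripper": 1}])

```text
time_s: 7.48
eef_pos: [0.6244, -0.1419, 0.1837]
tool_rot: [-0.001, 0.928, 0.372, -0.001]
wrist_force: [0.3, 0.7, -0.2]
width: 0.0853
grasp_force: 0.0
```

```bash
cat > wl.py <<'E'
# top-face finder in wrist depth: x y z r
import sys; from h import *
x,y,z,r=map(float,sys.argv[1:5]); f=grab('wrist'); P=pts(f)*1000
m=((f["range_z"]>0)&(abs(P[...,2]-z)<5)&(np.hypot(P[...,0]-x,P[...,1]-y)<r)).astype(np.uint8)
_,l,st,_=cv2.connectedComponentsWithStats(m,connectivity=4); i=1+st[1:,4].argmax(); q=P[l==i]; t=q[:,:2].astype(np.float32)
print('n',len(q),'z %.1f'%np.median(q[:,2]),'circ',cv2.minEnclosingCircle(t),'rect',cv2.minAreaRect(t))
E
python3 wl.py 626 -140 76 40;python3 plan.py 626 -140 30 -46
```

```text
n 1722 z 75.6 circ ((624.4724731445312, -136.4687042236328), 19.966384887695312) rect ((625.0369262695312, -136.37513732910156), (38.566104888916016, 39.08229446411133), 20.156198501586914)
t 7.53 tcp [ 624.5 -140.5  184. ] yaw -46.3 tilt [-0.0024  0.0014 -1.    ] j [-0.32  0.32 -0.02  1.24  0.    2.06] w 85.6 F [-0.3  0.3  0.2] g 0
linear mm [  1.5   1.1 154. ] rot [-0.0027  0.0008 -0.0044]
```

arm_command(moves=[{"linear": [0.002,-0.0015,0.02],"delta_rot": [0,0,0],"gripper": 1},{"linear": [0.002,-0.0015,0.06],"delta_rot": [0,0,0],"gripper": 1},{"linear": [0.002,-0.0015,0.1],"delta_rot": [0,0,0],"gripper": 1},{"linear": [0.002,-0.0015,0.13],"delta_rot": [0,0,0],"gripper": 1},{"linear": [0.002,-0.0015,0.145],"delta_rot": [0,0,0],"gripper": 1}])

```text
time_s: 7.95
eef_pos: [0.6215, -0.1344, 0.035]
tool_rot: [-0.003, 0.927, 0.374, -0.003]
wrist_force: [-0.2, 1.0, 0.4]
width: 0.0855
grasp_force: 0.0
```

arm_command(moves=[{"linear": [0,0,0.006],"delta_rot": [0,0,0],"gripper": 1},{"linear": [0,0,0.009],"delta_rot": [0,0,0],"gripper": 0.5},{"linear": [0,0,0.009],"delta_rot": [0,0,0],"gripper": 0.1},{"linear": [0,0,0.009],"delta_rot": [0,0,0],"gripper": -0.1},{"linear": [0,0,0.009],"delta_rot": [0,0,0],"gripper": -1}])

```text
time_s: 8.37
eef_pos: [0.6275, -0.1381, 0.0334]
tool_rot: [0.001, 0.928, 0.373, 0.001]
wrist_force: [-1.3, 2.0, 12.2]
width: 0.0385
grasp_force: 28.0
```

arm_command(moves=[{"linear": [0,0,0],"delta_rot": [0,0,0],"gripper": -1},{"linear": [0,0,0],"delta_rot": [0,0,0],"gripper": -1},{"linear": [0,0,0],"delta_rot": [0,0,0],"gripper": -1},{"linear": [0,0,0],"delta_rot": [0,0,0],"gripper": -1},{"linear": [0,0,0],"delta_rot": [0,0,0],"gripper": -1}])

```text
time_s: 8.78
eef_pos: [0.6275, -0.1382, 0.0336]
tool_rot: [0.001, 0.928, 0.373, 0.002]
wrist_force: [-1.2, 0.4, 6.2]
width: 0.0382
grasp_force: 40.1
```

```bash
python3 plan.py 434 -312 140 -46
```

```text
t 8.78 tcp [ 627.5 -138.2   33.6] yaw -46.2 tilt [ 3.5e-03 -4.0e-04 -1.0e+00] j [-0.32  0.43 -0.19  0.95  0.    2.06] w 38.2 F [-1.2  0.4  6.2] g 40
linear mm [-259.7   -8.3 -107. ] rot [ 0.0027 -0.0023 -0.0031]
```

arm_command(moves=[{"linear": [0,0,-0.008],"delta_rot": [0,0,0],"gripper": -1},{"linear": [0,0,-0.03],"delta_rot": [0,0,0],"gripper": -1},{"linear": [0,0,-0.06],"delta_rot": [0,0,0],"gripper": -1},{"linear": [-0.01,0,-0.085],"delta_rot": [0,0,0],"gripper": -1},{"linear": [-0.03,-0.001,-0.1],"delta_rot": [0,0,0],"gripper": -1}])

```text
time_s: 9.2
eef_pos: [0.6065, -0.1582, 0.1351]
tool_rot: [0.002, 0.927, 0.374, 0.002]
wrist_force: [1.2, -1.3, -0.4]
width: 0.0385
grasp_force: 40.3
```

arm_command(moves=[{"linear": [-0.03,-0.001,-0.005],"delta_rot": [0,0,0],"gripper": -1},{"linear": [-0.065,-0.002,-0.005],"delta_rot": [0,0,0],"gripper": -1},{"linear": [-0.1,-0.003,-0.005],"delta_rot": [0,0,0],"gripper": -1},{"linear": [-0.135,-0.004,-0.005],"delta_rot": [0,0,0],"gripper": -1},{"linear": [-0.165,-0.005,-0.005],"delta_rot": [0,0,0],"gripper": -1}])

```text
time_s: 9.62
eef_pos: [0.4792, -0.2699, 0.1368]
tool_rot: [0.0, 0.928, 0.373, -0.0]
wrist_force: [-0.2, -0.5, -0.7]
width: 0.038
grasp_force: 40.3
```

arm_command(moves=[{"linear": [-0.03,-0.001,0],"delta_rot": [0,0,0],"gripper": -1},{"linear": [-0.05,-0.002,0],"delta_rot": [0,0,0],"gripper": -1},{"linear": [-0.062,-0.002,0],"delta_rot": [0,0,0],"gripper": -1},{"linear": [-0.065,-0.002,0],"delta_rot": [0,0,0],"gripper": -1},{"linear": [-0.065,-0.002,0],"delta_rot": [0,0,0],"gripper": -1}])

```text
time_s: 10.03
eef_pos: [0.4326, -0.3126, 0.1366]
tool_rot: [0.0, 0.928, 0.373, 0.0]
wrist_force: [0.4, 0.1, -1.2]
width: 0.0385
grasp_force: 40.3
```

```bash
python3 plan.py 434 -312 39 -46; python3 wl.py 434 -312 182 60; python3 - <<'E'
from h import *
f=dict(np.load('wrist.npz')); P=pts(f)*1000; hsv=cv2.cvtColor(f["image"],cv2.COLOR_RGB2HSV)
cv2.imwrite('pics/w4.png',f["image"][:,:,::-1])
m=(f["range_z"]>0)&(np.hypot(P[...,0]-434,P[...,1]+312)<35)&(abs(P[...,2]-180)<15); print(np.percentile(P[m][:,2],[1,20,50,80,99]))
m=((hsv[...,1]>75)&(hsv[...,0]<25)&(P[...,2]<12)&(f["range_z"]>0)).astype(np.uint8)
_,l,st,ce=cv2.connectedComponentsWithStats(m)
for i in range(1,len(st)):
    if st[i,4]>150: 
        c=max(cv2.findContours((l==i).astype(np.uint8),0,1)[0],key=len)[:,0]
        print(ce[i],st[i],cv2.minAreaRect(np.array([ray(f,a,b,.0045)[:2]*1000 for a,b in c]).astype(np.float32)))
E
```

```text
t 10.03 tcp [ 432.6 -312.6  136.6] yaw -46.3 tilt [ 6.e-04 -0.e+00 -1.e+00] j [-0.75  0.16 -0.32  1.09  0.    1.63] w 38.5 F [ 0.4  0.1 -1.2] g 40
linear mm [ 1.4  0.4 97.6] rot [ 0.0004 -0.0004 -0.0045]
n 6864 z 179.2 circ ((435.1262512207031, -304.933837890625), 29.452966690063477) rect ((429.7398376464844, -307.3796691894531), (38.949344635009766, 55.27307891845703), 24.131711959838867)
[166.55252669 177.65381474 179.14970502 182.92899905 194.28240543]
[320.5501443  169.72799423] [ 287  143   67   58 2772] ((437.5462951660156, -307.7174987792969), (49.54430389404297, 59.44878005981445), 37.70892333984375)
```

View pics/w4.png

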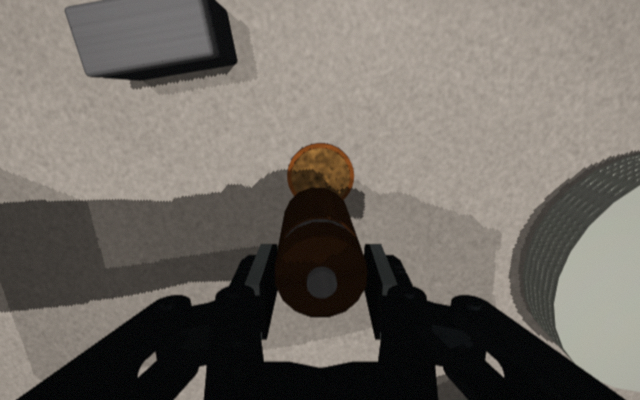

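The wrist view shows the mill button at (321,283), held upright between the pads, and the small coaster at (321,172). It also shows the tin at (150,35).

```bash
python3 - <<'E'
from h import *
f=dict(np.load('wrist.npz')); P=pts(f)*1000
m=((f["range_z"]>0)&(abs(P[...,2]-183)<1.5)&(np.hypot(P[...,0]-432,P[...,1]+312)<15)).astype(np.uint8)
_,l,st,_=cv2.connectedComponentsWithStats(m); i=1+st[1:,4].argmax(); q=P[l==i][:,:2].astype(np.float32); print('button',len(q),cv2.minEnclosingCircle(q),q.mean(0))
print(ray(f,321,283,.183))
m=((f["range_z"]>0)&(abs(P[...,2]-179)<2)&(np.hypot(P[...,0]-432,P[...,1]+312)<24)); m&=(np.mgrid[:400,:640][1]>277)&(np.mgrid[:400,:640][1]<365)&(np.mgrid[:400,:640][0]>240)
q=P[m][:,:2].astype(np.float32);print('top',len(q),cv2.minEnclosingCircle(q))
E
```

```text
button 678 ((432.44775390625, -312.6996154785156), 6.473926544189453) [ 432.43427 -312.66788]
[ 0.43253766 -0.31235564  0.183     ]
top 4970 ((431.9380187988281, -312.6153869628906), 19.573808670043945)
```

arm_command(moves=[{"linear": [0.002,0,0.015],"delta_rot": [0,0,0],"gripper": -1},{"linear": [0.002,0,0.045],"delta_rot": [0,0,0],"gripper": -1},{"linear": [0.002,0,0.07],"delta_rot": [0,0,0],"gripper": -1},{"linear": [0.002,0,0.086],"delta_rot": [0,0,0],"gripper": -1},{"linear": [0.002,0,0.092],"delta_rot": [0,0,0],"gripper": -1}])

```text
time_s: 10.5
eef_pos: [0.4333, -0.308, 0.0413]
tool_rot: [-0.003, 0.927, 0.374, -0.001]
wrist_force: [-1.0, 0.8, -1.7]
width: 0.0378
grasp_force: 40.3
```

arm_command(moves=[{"linear": [0,0,0.002],"delta_rot": [0,0,0],"gripper": -1},{"linear": [0,0,0.004],"delta_rot": [0,0,0],"gripper": -1},{"linear": [0,0,0.006],"delta_rot": [0,0,0],"gripper": -1},{"linear": [0,0,0.006],"delta_rot": [0,0,0],"gripper": -1},{"linear": [0,0,0.006],"delta_rot": [0,0,0],"gripper": -1}])

```text
time_s: 10.92
eef_pos: [0.435, -0.3114, 0.0393]
tool_rot: [0.001, 0.928, 0.373, 0.0]
wrist_force: [0.2, 0.8, -1.8]
width: 0.0386
grasp_force: 40.3
```

arm_command(moves=[{"linear": [0,0,0.001],"delta_rot": [0,0,0],"gripper": -1},{"linear": [0,0,0.0015],"delta_rot": [0,0,0],"gripper": -1},{"linear": [0,0,0.002],"delta_rot": [0,0,0],"gripper": -1},{"linear": [0,0,0.002],"delta_rot": [0,0,0],"gripper": -1},{"linear": [0,0,0.002],"delta_rot": [0,0,0],"gripper": -1}])

```text
time_s: 11.33
eef_pos: [0.435, -0.3116, 0.0385]
tool_rot: [0.001, 0.928, 0.373, 0.001]
wrist_force: [-2.2, 2.0, 9.8]
width: 0.0383
grasp_force: 41.3
```

arm_command(moves=[{"linear": [0,0,0],"delta_rot": [0,0,0],"gripper": 0.2},{"linear": [0,0,0],"delta_rot": [0,0,0],"gripper": 1},{"linear": [0,0,0],"delta_rot": [0,0,0],"gripper": 1},{"linear": [0,0,0],"delta_rot": [0,0,0],"gripper": 1},{"linear": [0,0,0],"delta_rot": [0,0,0],"gripper": 1}])

```text
time_s: 11.75
eef_pos: [0.4341, -0.3108, 0.0361]
tool_rot: [-0.0, 0.928, 0.373, -0.0]
wrist_force: [-0.0, -0.6, -0.3]
width: 0.0851
grasp_force: 0.0
```

arm_command(moves=[{"linear": [0,0,-0.01],"delta_rot": [0,0,0],"gripper": 1},{"linear": [0,0,-0.035],"delta_rot": [0,0,0],"gripper": 1},{"linear": [0,0,-0.075],"delta_rot": [0,0,0],"gripper": 1},{"linear": [0,0,-0.115],"delta_rot": [0,0,0.1],"gripper": 1},{"linear": [0,0,-0.15],"delta_rot": [0,0,0.22],"gripper": 1}])

```text
time_s: 12.17
eef_pos: [0.4343, -0.3109, 0.1892]
tool_rot: [0.0, 0.964, 0.267, 0.0]
wrist_force: [0.7, -0.0, 0.1]
width: 0.0857
grasp_force: 0.0
```

```bash
python3 plan.py 478 -7.5 190 -58.7; python3 wl.py 433 -312 81 30
```

```text
t 12.17 tcp [ 434.3 -310.9  189.2] yaw -59.1 tilt [ 9.e-04 -8.e-04 -1.e+00] j [-0.74  0.12 -0.25  1.2   0.    1.86] w 85.7 F [ 0.7 -0.   0.1] g 0
linear mm [ 193.4 -237.8   -1. ] rot [ 0.0011 -0.0003 -0.0065]
n 1690 z 80.6 circ ((432.1546630859375, -309.982666015625), 19.951688766479492) rect ((432.42633056640625, -309.8129577636719), (38.505882263183594, 39.15674591064453), 41.69469451904297)
```

arm_command(moves=[{"linear": [0.013,-0.016,0],"delta_rot": [0,0,0],"gripper": 1},{"linear": [0.038,-0.047,0],"delta_rot": [0,0,0],"gripper": 1},{"linear": [0.063,-0.078,0],"delta_rot": [0,0,0],"gripper": 1},{"linear": [0.088,-0.109,0],"delta_rot": [0,0,0],"gripper": 1},{"linear": [0.113,-0.14,0],"delta_rot": [0,0,0],"gripper": 1}])

```text
time_s: 12.63
eef_pos: [0.4582, -0.1311, 0.1869]
tool_rot: [0.0, 0.963, 0.269, 0.0]
wrist_force: [1.6, 0.3, 0.3]
width: 0.0855
grasp_force: 0.0
```

arm_command(moves=[{"linear": [0.025,-0.03,0],"delta_rot": [0,0,0],"gripper": 1},{"linear": [0.05,-0.06,0],"delta_rot": [0,0,0],"gripper": 1},{"linear": [0.07,-0.085,0],"delta_rot": [0,0,0],"gripper": 1},{"linear": [0.08,-0.098,0],"delta_rot": [0,0,0],"gripper": 1},{"linear": [0.08,-0.098,0],"delta_rot": [0,0,0],"gripper": 1}])

```text
time_s: 13.05
eef_pos: [0.4759, -0.0043, 0.1867]
tool_rot: [-0.0, 0.962, 0.272, 0.0]
wrist_force: [0.5, 0.1, 0.0]
width: 0.0853
grasp_force: 0.0
```

```bash
python3 plan.py 478 -7.5 28 -58.7; python3 wl.py 478 -7 76 50; python3 -c "
import numpy as np,cv2;cv2.imwrite('pics/w5.png',np.load('wrist.npz')['image'][:,:,::-1])"
```

```text
t 13.05 tcp [475.9  -4.3 186.7] yaw -58.5 tilt [ 5.e-04  1.e-03 -1.e+00] j [-0.15  0.02 -0.36  1.19  0.    2.45] w 85.3 F [0.5 0.1 0. ] g 0
linear mm [ -0.    4.  158.7] rot [-0.0006 -0.0009  0.0038]
n 3752 z 75.6 circ ((475.42974853515625, -2.8654046058654785), 35.727272033691406) rect ((475.8160705566406, -2.785503387451172), (51.60883712768555, 52.06502151489258), 31.27399253845215)
```

View pics/w5.png

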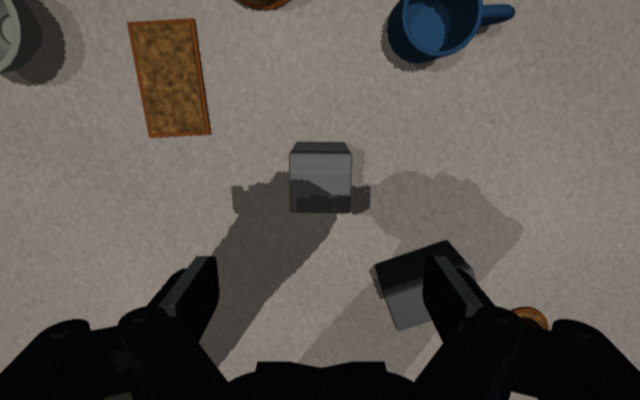

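The wrist view shows the caddy top at (320,182) square to the jaws, the tin at (425,285) clear of the fingers, and the mug and mortar where they were.

arm_command(moves=[{"linear": [0.001,0.001,0.02],"delta_rot": [0,0,0],"gripper": 1},{"linear": [0.001,0.001,0.06],"delta_rot": [0,0,0],"gripper": 1},{"linear": [0.001,0.001,0.1],"delta_rot": [0,0,0],"gripper": 1},{"linear": [0.001,0.001,0.133],"delta_rot": [0,0,0],"gripper": 1},{"linear": [0.001,0.001,0.148],"delta_rot": [0,0,0],"gripper": 1}])

```text
time_s: 13.52
eef_pos: [0.4734, -0.0085, 0.0343]
tool_rot: [-0.001, 0.963, 0.268, -0.003]
wrist_force: [-0.7, -0.3, -0.3]
width: 0.0853
grasp_force: 0.0
```

arm_command(moves=[{"linear": [0,0,0.006],"delta_rot": [0,0,0],"gripper": 1},{"linear": [0,0,0.008],"delta_rot": [0,0,0],"gripper": 0.6},{"linear": [0,0,0.008],"delta_rot": [0,0,0],"gripper": 0.3},{"linear": [0,0,0.008],"delta_rot": [0,0,0],"gripper": 0.1},{"linear": [0,0,0.008],"delta_rot": [0,0,0],"gripper": -1}])

```text
time_s: 13.93
eef_pos: [0.4788, -0.008, 0.0321]
tool_rot: [0.001, 0.963, 0.269, 0.001]
wrist_force: [-1.1, 0.7, 2.6]
width: 0.0508
grasp_force: 41.5
```

arm_command(moves=[{"linear": [0,0,0],"delta_rot": [0,0,0],"gripper": -1},{"linear": [0,0,0],"delta_rot": [0,0,0],"gripper": -1},{"linear": [0,0,0],"delta_rot": [0,0,0],"gripper": -1},{"linear": [0,0,0],"delta_rot": [0,0,0],"gripper": -1},{"linear": [0,0,0],"delta_rot": [0,0,0],"gripper": -1}])

```text
time_s: 14.35
eef_pos: [0.4788, -0.0079, 0.032]
tool_rot: [0.001, 0.963, 0.269, 0.001]
wrist_force: [-1.5, -0.1, 6.9]
width: 0.0514
grasp_force: 41.8
```

```bash
python3 plan.py 634.8 291 140 -39.7
```

```text
t 14.35 tcp [478.8  -7.9  32. ] yaw -58.8 tilt [ 3.1e-03 -9.0e-04 -1.0e+00] j [-0.15  0.18 -0.55  0.84 -0.    2.45] w 51.4 F [-1.5 -0.1  6.9] g 42
linear mm [ 288.5 -174.5 -107.7] rot [ 0.0027 -0.0018 -0.3329]
```

arm_command(moves=[{"linear": [0,0,-0.008],"delta_rot": [0,0,0],"gripper": -1},{"linear": [0,0,-0.03],"delta_rot": [0,0,-0.05],"gripper": -1},{"linear": [0,0,-0.06],"delta_rot": [0,0,-0.14],"gripper": -1},{"linear": [0,0,-0.09],"delta_rot": [0,0,-0.24],"gripper": -1},{"linear": [0,0,-0.11],"delta_rot": [0,0,-0.333],"gripper": -1}])

```text
time_s: 14.77
eef_pos: [0.4786, -0.0079, 0.1435]
tool_rot: [0.001, 0.904, 0.427, 0.001]
wrist_force: [0.4, -0.7, -1.8]
width: 0.0515
grasp_force: 42.2
```

arm_command(moves=[{"linear": [0.015,-0.003,0],"delta_rot": [0,0,0],"gripper": -1},{"linear": [0.05,-0.011,0],"delta_rot": [0,0,0],"gripper": -1},{"linear": [0.087,-0.019,0],"delta_rot": [0,0,0],"gripper": -1},{"linear": [0.125,-0.027,0],"delta_rot": [0,0,0],"gripper": -1},{"linear": [0.163,-0.035,0],"delta_rot": [0,0,0],"gripper": -1}])

```text
time_s: 15.18
eef_pos: [0.5551, 0.1415, 0.141]
tool_rot: [0.0, 0.905, 0.425, 0.0]
wrist_force: [1.4, -0.2, -1.4]
width: 0.0513
grasp_force: 42.2
```

arm_command(moves=[{"linear": [0.038,-0.008,0],"delta_rot": [0,0,0],"gripper": -1},{"linear": [0.076,-0.017,0],"delta_rot": [0,0,0],"gripper": -1},{"linear": [0.113,-0.025,0],"delta_rot": [0,0,0],"gripper": -1},{"linear": [0.143,-0.031,0],"delta_rot": [0,0,0],"gripper": -1},{"linear": [0.16,-0.034,0],"delta_rot": [0,0,0],"gripper": -1}])

```text
time_s: 15.6
eef_pos: [0.632, 0.2885, 0.1405]
tool_rot: [-0.0, 0.905, 0.426, 0.001]
wrist_force: [0.5, -0.8, -0.7]
width: 0.0513
grasp_force: 42.2
```

arm_command(moves=[{"linear": [0.006,-0.002,0],"delta_rot": [0,0,0],"gripper": -1},{"linear": [0.006,-0.002,0],"delta_rot": [0,0,0],"gripper": -1},{"linear": [0.006,-0.002,0],"delta_rot": [0,0,0],"gripper": -1},{"linear": [0.006,-0.002,0],"delta_rot": [0,0,0],"gripper": -1},{"linear": [0.006,-0.002,0],"delta_rot": [0,0,0],"gripper": -1}])

```text
time_s: 16.02
eef_pos: [0.6322, 0.2894, 0.1404]
tool_rot: [0.0, 0.906, 0.424, -0.0]
wrist_force: [-0.3, 0.6, -2.3]
width: 0.0517
grasp_force: 42.2
```

```bash
cat > hold.py <<'E'
from h import *
import sys; x,y,z=map(float,sys.argv[1:4])
f=grab('wrist'); P=pts(f)*1000; hsv=cv2.cvtColor(f["image"],cv2.COLOR_RGB2HSV)
cv2.imwrite(sys.argv[4],f["image"][:,:,::-1])
m=((f["range_z"]>0)&(abs(P[...,2]-z)<2.5)&(np.hypot(P[...,0]-x,P[...,1]-y)<56)).astype(np.uint8)
m=cv2.morphologyEx(m,cv2.MORPH_OPEN,np.ones((7,7)))
_,l,st,_=cv2.connectedComponentsWithStats(m); i=1+st[1:,4].argmax(); q=P[l==i]; print('top z',np.median(q[:,2]),st[i],cv2.minAreaRect(q[:,:2].astype(np.float32)))
m=((hsv[...,1]>75)&(hsv[...,0]<25)&(P[...,2]<12)&(f["range_z"]>0)).astype(np.uint8)
_,l,st,ce=cv2.connectedComponentsWithStats(m)
for i in range(1,len(st)):
    if st[i,4]>300:
        c=max(cv2.findContours((l==i).astype(np.uint8),0,1)[0],key=len)[:,0]; w=np.array([ray(f,a,b,.0045)[:2]*1000 for a,b in c]).astype(np.float32)
        print('cork',ce[i].round(),st[i],cv2.minAreaRect(w)); print(cv2.boxPoints(cv2.minAreaRect(w)).round(1).tolist())
E
python3 plan.py 634.8 291 37 -39.7; python3 hold.py 634 291 184 pics/w6.png
```

```text
t 16.02 tcp [632.2 289.4 140.4] yaw -39.8 tilt [-7.e-04 -6.e-04 -1.e+00] j [ 0.34  0.44  0.06  1.2  -0.    2.6 ] w 51.7 F [-0.3  0.6 -2.3] g 42
linear mm [  3.    1.  103.4] rot [-0.0002  0.0009 -0.0015]
top z 184.5517277441873 [ 310  217   78  116 7319] ((641.2158203125, 282.96929931640625), (52.80284881591797, 30.310760498046875), 51.17312240600586)
cork [320. 154.] [ 279  132   83   52 3679] ((642.6250610351562, 303.50787353515625), (45.63131332397461, 72.02339172363281), 50.15359115600586)
[[600.4000244140625, 309.1000061035156], [655.7000122070312, 262.8999938964844], [684.9000244140625, 298.0], [629.5999755859375, 344.1000061035156]]
cork [284. 348.] [ 251  326   68   44 1694] ((480.5826721191406, 169.86920166015625), (54.878780364990234, 66.40284729003906), 41.04434585571289)
[[438.1000061035156, 176.89999389648438], [481.70001220703125, 126.80000305175781], [523.0999755859375, 162.8000030517578], [479.5, 212.89999389648438]]
```

View pics/w6.png

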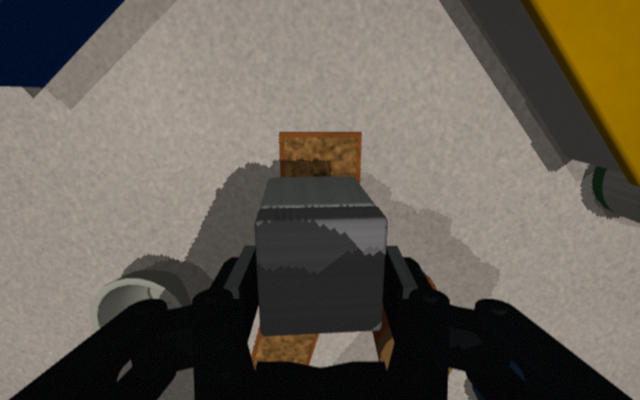

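The wrist view shows the caddy top spanning about (257..387, 210..333), held upright. The square coaster's far edge runs from (280,132) to (361,132) and looks parallel to the caddy.

```bash
python3 - <<'E'
from h import *
f=dict(np.load('wrist.npz')); P=pts(f)*1000
m=((f["range_z"]>0)&(abs(P[...,2]-184.5)<5)&(np.hypot(P[...,0]-632,P[...,1]-289)<45)).astype(np.uint8)
v,u=np.mgrid[:400,:640]
m&=((u>254)&(u<390)&(v>195)).astype(np.uint8)
q=P[m>0]; print(len(q),np.percentile(q[:,2],[5,50,95]),cv2.minAreaRect(q[:,:2].astype(np.float32)))
A=np.c_[q[:,:2]-q[:,:2].mean(0),np.ones(len(q))]; print('plane slope',np.linalg.lstsq(A,q[:,2],rcond=None)[0])
E
```

```text
15357 [183.11274013 185.55219273 187.67225266] ((632.5201416015625, 289.88323974609375), (53.01752471923828, 54.53096389770508), 49.893428802490234)
plane slope [-6.76703463e-02  3.13506369e-02  1.85483048e+02]
```

```bash
python3 - <<'E'
from h import *
f=dict(np.load('wrist.npz')); P=pts(f)*1000
for v in (225,245,265,285,305,322):
    print(v,[round(float(P[v,u,2]),1) for u in (262,270,290,310,330,350,370,380)])
g=grab('side'); cv2.imwrite('pics/s6.png',cv2.resize(g["image"][20:180,200:440],(720,480),interpolation=cv2.INTER_CUBIC)[:,:,::-1])
E
```

```text
225 [187.1, 186.8, 186.2, 185.6, 185.4, 184.2, 184.8, 182.8]
245 [187.4, 186.7, 185.9, 186.3, 185.5, 184.4, 184.1, 183.1]
265 [187.8, 187.2, 187.3, 185.7, 184.8, 184.8, 185.0, 184.5]
285 [187.6, 187.4, 186.1, 185.9, 186.5, 185.7, 183.5, 184.1]
305 [187.6, 187.7, 187.5, 186.2, 185.6, 184.4, 184.4, 183.4]
322 [186.9, 187.4, 187.5, 185.9, 185.9, 183.7, 184.5, 183.1]
```

View pics/s6.png

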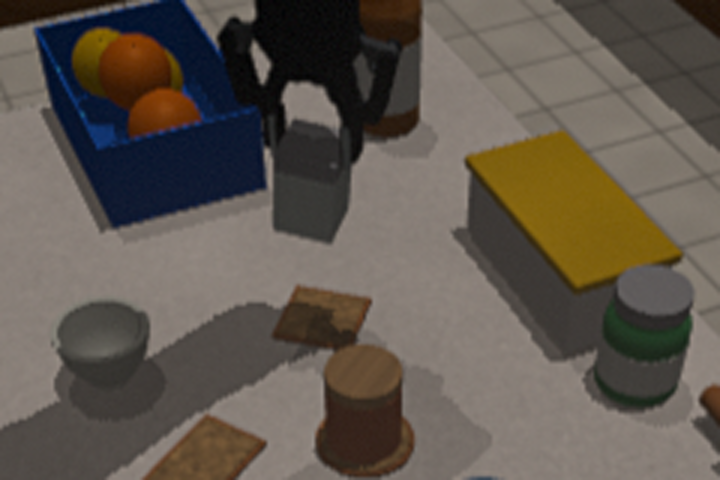

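The side crop shows the caddy held by the gripper at (310,180), above the square coaster at (322,315). The depth rows show its top about 4 degrees low on the tool's +y side, so I level it with the wrist before setting it down.

arm_command(moves=[{"linear": [0.001,0.001,0],"delta_rot": [-0.02,0,0],"gripper": -1},{"linear": [0.002,0.002,0],"delta_rot": [-0.045,0,0],"gripper": -1},{"linear": [0.003,0.003,0],"delta_rot": [-0.07,0,0],"gripper": -1},{"linear": [0.003,0.003,0],"delta_rot": [-0.07,0,0],"gripper": -1},{"linear": [0.003,0.003,0],"delta_rot": [-0.07,0,0],"gripper": -1}])

```text
time_s: 16.53
eef_pos: [0.6364, 0.2918, 0.1403]
tool_rot: [0.032, 0.904, 0.425, 0.015]
wrist_force: [-0.6, 1.1, -0.4]
width: 0.0513
grasp_force: 42.2
```

```bash
cat > top.py <<'E'
# held top face: x y z u0 u1 v0 v1
import sys; from h import *
x,y,z,u0,u1,v0,v1=map(float,sys.argv[1:8])
f=grab('wrist'); P=pts(f)*1000; v,u=np.mgrid[:400,:640]
m=((f["range_z"]>0)&(abs(P[...,2]-z)<5)&(u>u0)&(u<u1)&(v>v0)&(v<v1)&(np.hypot(P[...,0]-x,P[...,1]-y)<52)).astype(np.uint8)
m=cv2.morphologyEx(m,cv2.MORPH_OPEN,np.ones((5,5)))
q=P[m>0]; print(len(q),np.percentile(q[:,2],[5,50,95]).round(1),cv2.minAreaRect(q[:,:2].astype(np.float32)))
A=np.c_[q[:,:2]-q[:,:2].mean(0),np.ones(len(q))]; s=np.linalg.lstsq(A,q[:,2],rcond=None)[0]
t=f["range_z"]>0; t&=abs(P[...,2])<3; Q=P[t]; A=np.c_[Q[:,:2]-Q[:,:2].mean(0),np.ones(len(Q))]; b=np.linalg.lstsq(A,Q[:,2],rcond=None)[0]
E=f["extrinsics"]; ty=E[:2,0]; tx=np.array([-ty[1],ty[0]])
print('slope ty %.3f tx %.3f'%(s[:2]@ty,s[:2]@tx),'table',(b[:2]@ty).round(4),(b[:2]@tx).round(4))
E
python3 plan.py 634.8 291 37 -39.7;python3 top.py 634 291 185 245 400 190 345
```

```text
t 16.53 tcp [636.4 291.8 140.3] yaw -39.6 tilt [ 0.0538 -0.0448 -0.9975] j [ 0.37  0.42  0.04  1.15 -0.06  2.63] w 51.3 F [-0.6  1.1 -0.4] g 42
linear mm [ -1.6  -8.  103. ] rot [0.0701 0.0001 0.001 ]
15376 [184.  185.4 186.5] ((635.1563720703125, 293.6119079589844), (52.65785217285156, 61.82680130004883), 50.141475677490234)
slope ty -0.007 tx -0.014 table -0.0001 -0.0015
```

```bash
cat >> top.py <<'E'
a,c=q[:,:2]@tx,q[:,:2]@ty
h,e=np.histogram(c,bins=np.arange(c.min()//1,c.max()+1,1)); k=np.where(h>h.max()*.5)[0]; cy=(e[k[0]]+e[k[-1]+1])/2; wy=e[k[-1]+1]-e[k[0]]
h,e=np.histogram(a,bins=np.arange(a.min()//1,a.max()+1,1)); k=np.where(h>h.max()*.5)[0]; cx=(e[k[0]]+e[k[-1]+1])/2
print('centre',(cx*tx+cy*ty).round(1),'widths',e[k[-1]+1]-e[k[0]],wy)
E
python3 top.py 634 291 185 245 400 190 345; python3 hold.py 634 291 185 pics/w7.png | grep -A1 cork
```

```text
15358 [184.  185.4 186.5] ((635.5121459960938, 293.35211181640625), (52.82060241699219, 62.134071350097656), 50.35393524169922)
slope ty -0.007 tx -0.014 table -0.0001 -0.0015
centre [638.4 301.6] widths 29.0 52.0
cork [306. 157.] [ 265  137   83   44 3209] ((645.5803833007812, 307.2449951171875), (37.27412796020508, 72.27753448486328), 51.40519714355469)
[[605.7000122070312, 315.20001220703125], [662.2000122070312, 270.1000061035156], [685.5, 299.29998779296875], [629.0, 344.3999938964844]]
cork [275. 346.] [ 248  317   61   53 1601] ((491.9841003417969, 176.8020477294922), (63.343101501464844, 58.68544387817383), 33.75617599487305)
[[449.29998779296875, 183.60000610351562], [482.0, 134.8000030517578], [534.5999755859375, 170.0], [502.0, 218.8000030517578]]
```

arm_command(moves=[{"linear": [-0.001,0.001,0.015],"delta_rot": [0,0,0],"gripper": -1},{"linear": [-0.001,-0.001,0.045],"delta_rot": [0,0,0],"gripper": -1},{"linear": [-0.001,-0.003,0.073],"delta_rot": [0,0,0],"gripper": -1},{"linear": [-0.001,-0.004,0.09],"delta_rot": [0,0,0],"gripper": -1},{"linear": [-0.001,-0.0043,0.096],"delta_rot": [0,0,0],"gripper": -1}])

```text
time_s: 17.1
eef_pos: [0.6354, 0.2876, 0.04]
tool_rot: [0.031, 0.905, 0.425, 0.011]
wrist_force: [-1.2, 0.7, -2.6]
width: 0.0512
grasp_force: 42.2
```

arm_command(moves=[{"linear": [0,0,0.002],"delta_rot": [0,0,0],"gripper": -1},{"linear": [0,0,0.004],"delta_rot": [0,0,0],"gripper": -1},{"linear": [0,-0.0005,0.006],"delta_rot": [0,0,0],"gripper": -1},{"linear": [0,-0.0005,0.007],"delta_rot": [0,0,0],"gripper": -1},{"linear": [0,-0.0005,0.007],"delta_rot": [0,0,0],"gripper": -1}])

```text
time_s: 17.52
eef_pos: [0.6392, 0.2893, 0.0386]
tool_rot: [0.032, 0.905, 0.425, 0.016]
wrist_force: [0.3, -0.4, -0.9]
width: 0.0515
grasp_force: 42.2
```

```bash
python3 plan.py 634.8 291 37 -39.7;python3 top.py 634 291 83 245 400 190 345
```

```text
t 17.52 tcp [639.2 289.3  38.6] yaw -39.7 tilt [ 0.0559 -0.0439 -0.9975] j [ 0.36  0.5  -0.07  0.97 -0.06  2.62] w 51.5 F [ 0.3 -0.4 -0.9] g 42
linear mm [-1.6 -4.6  1.2] rot [ 0.0711 -0.0019 -0.0001]
15431 [82.1 83.6 84.6] ((637.9339599609375, 290.9836730957031), (52.90043640136719, 62.48003387451172), 50.371116638183594)
slope ty -0.006 tx -0.014 table -0.0 -0.0015
centre [644.1 302.9] widths 19.0 52.0
```

arm_command(moves=[{"linear": [-0.0005,-0.0015,0],"delta_rot": [0,0,0],"gripper": -1},{"linear": [-0.0005,-0.0015,0.001],"delta_rot": [0,0,0],"gripper": -1},{"linear": [-0.0005,-0.0015,0.002],"delta_rot": [0,0,0],"gripper": -1},{"linear": [-0.0005,-0.0017,0.003],"delta_rot": [0,0,0],"gripper": -1},{"linear": [-0.0005,-0.0017,0.003],"delta_rot": [0,0,0],"gripper": -1}])

```text
time_s: 17.98
eef_pos: [0.6371, 0.2897, 0.0358]
tool_rot: [0.032, 0.905, 0.425, 0.015]
wrist_force: [-2.2, -0.2, 4.9]
width: 0.0511
grasp_force: 42.8
```

arm_command(moves=[{"linear": [0,0,0],"delta_rot": [0,0,0],"gripper": 0.3},{"linear": [0,0,0],"delta_rot": [0,0,0],"gripper": 0.6},{"linear": [0,0,0],"delta_rot": [0,0,0],"gripper": 1},{"linear": [0,0,0],"delta_rot": [0,0,0],"gripper": 1},{"linear": [0,0,0],"delta_rot": [0,0,0],"gripper": 1}])

```text
time_s: 18.4
eef_pos: [0.6368, 0.2895, 0.0339]
tool_rot: [0.032, 0.905, 0.425, 0.015]
wrist_force: [0.8, -0.4, -0.8]
width: 0.0854
grasp_force: 0.0
```

arm_command(moves=[{"linear": [0,0.0005,-0.01],"delta_rot": [0,0,0],"gripper": 1},{"linear": [0,0.002,-0.035],"delta_rot": [0,0,0],"gripper": 1},{"linear": [0,0.005,-0.075],"delta_rot": [0.01,0,0],"gripper": 1},{"linear": [0,0.008,-0.115],"delta_rot": [0.04,0,0],"gripper": 1},{"linear": [0,0.01,-0.15],"delta_rot": [0.07,0,0],"gripper": 1}])

```text
time_s: 18.82
eef_pos: [0.6363, 0.2903, 0.1878]
tool_rot: [-0.001, 0.905, 0.425, 0.001]
wrist_force: [1.6, -0.7, -0.1]
width: 0.0855
grasp_force: 0.0
```

```bash
python3 wl.py 635 292 81 50; python3 hold.py 635 292 81 pics/w7.png;python3 plan.py 436 -156 190 52.3
```

```text
n 3827 z 80.7 circ ((634.2499389648438, 292.27960205078125), 35.60386276245117) rect ((634.3748168945312, 292.6274108886719), (51.59211349487305, 52.04119110107422), 50.157440185546875)
top z 80.66107400799609 [ 282  159   61   59 3478] ((634.1052856445312, 292.3692932128906), (51.513084411621094, 51.5881462097168), 50.2044563293457)
cork [316. 150.] [ 279  135   70   67 1256] ((635.6953125, 294.0556640625), (71.04525756835938, 72.41136169433594), 50.145042419433594)
[[585.0999755859375, 290.0], [640.7000122070312, 243.60000610351562], [686.2999877929688, 298.1000061035156], [630.7000122070312, 344.5]]
cork [380. 268.] [ 347  251   70   55 1249] ((613.79345703125, 148.4651336669922), (63.650062561035156, 81.47969818115234), 63.532718658447266)
[[563.0999755859375, 138.10000610351562], [636.0999755859375, 101.80000305175781], [664.4000244140625, 158.8000030517578], [591.5, 195.10000610351562]]
cork [280. 328.] [ 246  289   70   76 3572] ((473.98309326171875, 165.64305114746094), (107.81758880615234, 62.26621627807617), 34.4879150390625)
[[411.8999938964844, 160.8000030517578], [447.20001220703125, 109.5], [536.0, 170.5], [500.79998779296875, 221.8000030517578]]
t 18.92 tcp [642.4 291.1 194.4] yaw -39.8 tilt [ 0.015   0.0053 -0.9999] j [0.33 0.41 0.14 1.29 0.   2.6 ] w 85.6 F [0.6 0.5 0.8] g 0
linear mm [-475.7  127.3   -1. ] rot [-0.004  -0.0171  1.5347]
```

View pics/w7.png

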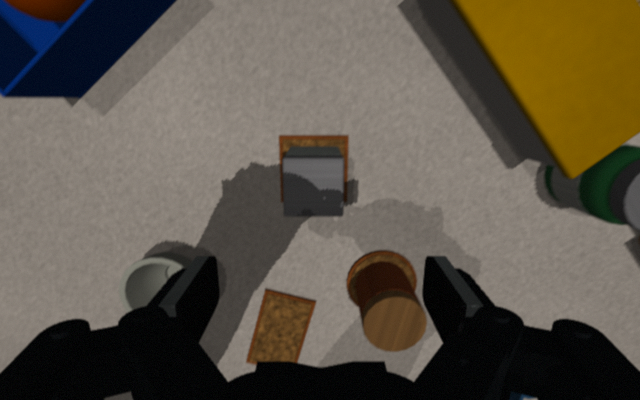

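The wrist view shows the caddy top at (313,185), square and centred on its coaster. The crock stands on the big coaster at (390,310), and the oblong coaster at (280,328) is free. Next is the tin.

arm_command(moves=[{"linear": [-0.03,0.008,0],"delta_rot": [0,0,-0.1],"gripper": 1},{"linear": [-0.066,0.018,0],"delta_rot": [0,0,-0.21],"gripper": 1},{"linear": [-0.104,0.029,0],"delta_rot": [0,0,-0.32],"gripper": 1},{"linear": [-0.142,0.039,0],"delta_rot": [0,0,-0.43],"gripper": 1},{"linear": [-0.18,0.05,0],"delta_rot": [0,0,-0.55],"gripper": 1}])

```text
time_s: 19.33
eef_pos: [0.5587, 0.1181, 0.1846]
tool_rot: [0.0, 0.754, 0.657, 0.0]
wrist_force: [-0.2, -1.0, -0.4]
width: 0.0858
grasp_force: 0.0
```

arm_command(moves=[{"linear": [-0.038,-0.011,0],"delta_rot": [0,0,-0.11],"gripper": 1},{"linear": [-0.076,-0.022,0],"delta_rot": [0,0,-0.22],"gripper": 1},{"linear": [-0.114,-0.033,0],"delta_rot": [0,0,-0.33],"gripper": 1},{"linear": [-0.152,-0.044,0],"delta_rot": [0,0,-0.44],"gripper": 1},{"linear": [-0.189,-0.055,0],"delta_rot": [0,0,-0.55],"gripper": 1}])

```text
time_s: 19.75
eef_pos: [0.4781, -0.06, 0.1848]
tool_rot: [0.0, 0.549, 0.836, -0.0]
wrist_force: [1.5, -0.8, 0.4]
width: 0.0855
grasp_force: 0.0
```

arm_command(moves=[{"linear": [-0.024,-0.026,0],"delta_rot": [0,0,-0.11],"gripper": 1},{"linear": [-0.046,-0.05,0],"delta_rot": [0,0,-0.22],"gripper": 1},{"linear": [-0.06,-0.068,0],"delta_rot": [0,0,-0.33],"gripper": 1},{"linear": [-0.072,-0.08,0],"delta_rot": [0,0,-0.44],"gripper": 1},{"linear": [-0.072,-0.08,0],"delta_rot": [0,0,-0.507],"gripper": 1}])

```text
time_s: 20.17
eef_pos: [0.4326, -0.1586, 0.1848]
tool_rot: [0.0, 0.324, 0.946, -0.001]
wrist_force: [0.9, 0.7, 0.2]
width: 0.0855
grasp_force: 0.0
```

```bash
python3 plan.py 436 -156 190 52.3; python3 wl.py 436 -156 70 60
```

```text
t 20.17 tcp [ 432.6 -158.6  184.8] yaw 52.2 tilt [ 1.0e-04 -1.6e-03 -1.0e+00] j [-0.49 -0.01 -0.39  1.18 -0.    0.17] w 85.5 F [0.9 0.7 0.2] g 0
linear mm [-1.1  4.1 -5.2] rot [-0.0012  0.0011 -0.0024]
n 4853 z 69.5 circ ((433.1955261230469, -154.9619903564453), 46.13774871826172) rect ((433.2733459472656, -154.86566162109375), (42.146114349365234, 85.59841918945312), 52.545562744140625)
```

arm_command(moves=[{"linear": [0,0.002,0.02],"delta_rot": [0,0,-0.004],"gripper": 1},{"linear": [0,0.002,0.06],"delta_rot": [0,0,-0.004],"gripper": 1},{"linear": [0,0.002,0.1],"delta_rot": [0,0,-0.004],"gripper": 1},{"linear": [0,0.002,0.133],"delta_rot": [0,0,-0.004],"gripper": 1},{"linear": [0,0.002,0.148],"delta_rot": [0,0,-0.004],"gripper": 1}])

```text
time_s: 20.63
eef_pos: [0.4317, -0.1523, 0.0326]
tool_rot: [-0.003, 0.323, 0.946, 0.0]
wrist_force: [-0.7, 0.3, 0.6]
width: 0.0856
grasp_force: 0.0
```

arm_command(moves=[{"linear": [0,0,0.005],"delta_rot": [0,0,0],"gripper": 0.5},{"linear": [0,0,0.007],"delta_rot": [0,0,0],"gripper": 0.4},{"linear": [0,0,0.007],"delta_rot": [0,0,0],"gripper": 0.3},{"linear": [0,0,0.007],"delta_rot": [0,0,0],"gripper": 0.25},{"linear": [0,0,0.007],"delta_rot": [0,0,0],"gripper": 0.2}])

```text
time_s: 21.05
eef_pos: [0.4368, -0.1553, 0.0312]
tool_rot: [0.002, 0.323, 0.946, -0.0]
wrist_force: [0.1, 0.2, -0.3]
width: 0.0512
grasp_force: 0.0
```

```bash
python3 plan.py 434 -156 28 52.4; python3 wl.py 434 -156 70 60
```

```text
t 21.05 tcp [ 436.8 -155.3   31.2] yaw 52.3 tilt [ 0.0033 -0.0017 -1.    ] j [-0.48  0.16 -0.58  0.83  0.    0.18] w 51.2 F [ 0.1  0.2 -0.3] g 0
linear mm [ 1.8 -2.3  3.2] rot [ 0.0007  0.0036 -0.0011]
n 18212 z 69.4 circ ((433.3333740234375, -154.75), 46.52301025390625) rect ((433.5154724121094, -154.781494140625), (42.27760314941406, 86.59852600097656), 52.678279876708984)
```

```bash
python3 - <<'E'
from h import *
f=dict(np.load('wrist.npz')); E=f["extrinsics"]
for p in ([433.5,-154.8,69.4],): print('tin in cam',(E[:3,:3].T@(np.array(p)/1000-E[:3,3]))*1000)
P=pts(f)*1000; C=(P/1000-E[:3,3])@E[:3,:3]*1000
d=(f["range_z"]>0)&(P[...,2]>45)&(P[...,2]<66)
for v in (230,260,290,320):
    r=np.where(d[v])[0]; print(v,[(int(a),round(float(C[v,a,0]),1),round(float(P[v,a,2]))) for a in (r[np.r_[True,np.diff(r)>2]] if len(r) else [])],[(int(a),round(float(C[v,a,0]),1)) for a in (r[np.r_[np.diff(r)>2,True]] if len(r) else [])])
cv2.imwrite('pics/w8.png',f["image"][:,:,::-1])
E
```

```text
tin in cam [  -1.59697567  -29.7233912  -145.84381424]
230 [] []
260 [(261, -25.6, 65), (379, 25.7, 62)] [(262, -25.5), (380, 25.7)]
290 [] []
320 [] []
```

View pics/w8.png

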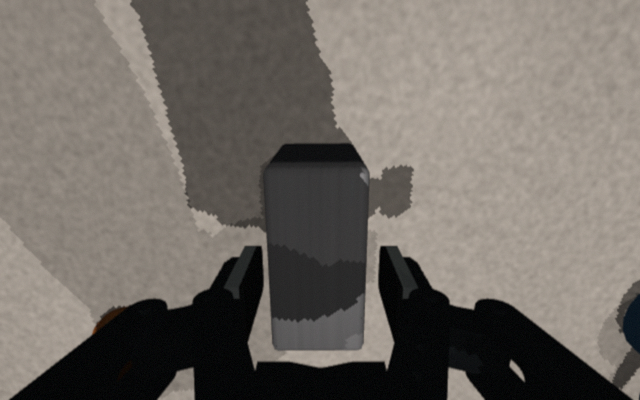

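The wrist view shows the tin top spanning (266..368, 165..350), with the pad faces at columns 262 and 379. The jaws sit about 1.6 mm too far toward +y, so I shift them before closing.

arm_command(moves=[{"linear": [0.0005,-0.0016,0],"delta_rot": [0,0,0],"gripper": 0.2},{"linear": [0.0005,-0.0016,0],"delta_rot": [0,0,0],"gripper": 0.1},{"linear": [0.0005,-0.0016,0],"delta_rot": [0,0,0],"gripper": 0.02},{"linear": [0.0005,-0.0016,0],"delta_rot": [0,0,0],"gripper": -0.05},{"linear": [0.0005,-0.0016,0],"delta_rot": [0,0,0],"gripper": -0.1}])

```text
time_s: 21.52
eef_pos: [0.434, -0.1555, 0.03]
tool_rot: [0.0, 0.323, 0.946, 0.0]
wrist_force: [-0.5, 1.2, 5.8]
width: 0.0408
grasp_force: 40.1
```

arm_command(moves=[{"linear": [0,0,0],"delta_rot": [0,0,0],"gripper": -0.5},{"linear": [0,0,0],"delta_rot": [0,0,0],"gripper": -1},{"linear": [0,0,0],"delta_rot": [0,0,0],"gripper": -1},{"linear": [0,0,0],"delta_rot": [0,0,0],"gripper": -1},{"linear": [0,0,0],"delta_rot": [0,0,0],"gripper": -1}])

```text
time_s: 21.93
eef_pos: [0.434, -0.1555, 0.03]
tool_rot: [0.0, 0.323, 0.946, -0.0]
wrist_force: [-0.7, 0.5, 5.8]
width: 0.041
grasp_force: 40.1
```

arm_command(moves=[{"linear": [0,0,-0.008],"delta_rot": [0,0,0],"gripper": -1},{"linear": [0,0,-0.03],"delta_rot": [0,0,-0.08],"gripper": -1},{"linear": [0,0,-0.06],"delta_rot": [0,0,-0.18],"gripper": -1},{"linear": [0,0,-0.09],"delta_rot": [0,0,-0.29],"gripper": -1},{"linear": [0,0,-0.11],"delta_rot": [0,0,-0.4],"gripper": -1}])

```text
time_s: 22.35
eef_pos: [0.4342, -0.1557, 0.1418]
tool_rot: [0.001, 0.126, 0.992, -0.0]
wrist_force: [-0.2, 0.1, -2.2]
width: 0.0406
grasp_force: 41.5
```

```bash
python3 plan.py 473.5 163.5 140 -55.5
```

```text
t 22.35 tcp [ 434.2 -155.7  141.8] yaw 75.6 tilt [ 0.0016 -0.001  -1.    ] j [-0.48  0.03 -0.46  1.09 -0.   -0.23] w 40.6 F [-0.2  0.1 -2.2] g 41
linear mm [ 41.4 319.    1.6] rot [-0.0013  0.0014 -0.854 ]
```

arm_command(moves=[{"linear": [0.003,0.02,0],"delta_rot": [0,0,-0.05],"gripper": -1},{"linear": [0.008,0.058,0],"delta_rot": [0,0,-0.14],"gripper": -1},{"linear": [0.013,0.097,0],"delta_rot": [0,0,-0.23],"gripper": -1},{"linear": [0.018,0.136,0],"delta_rot": [0,0,-0.33],"gripper": -1},{"linear": [0.023,0.175,0],"delta_rot": [0,0,-0.43],"gripper": -1}])

```text
time_s: 22.77
eef_pos: [0.4553, 0.0212, 0.1394]
tool_rot: [-0.0, -0.088, 0.996, 0.0]
wrist_force: [1.3, -0.0, -2.2]
width: 0.041
grasp_force: 41.5
```

arm_command(moves=[{"linear": [-0.012,0.036,0],"delta_rot": [0,0,-0.1],"gripper": -1},{"linear": [-0.023,0.072,0],"delta_rot": [0,0,-0.2],"gripper": -1},{"linear": [-0.033,0.105,0],"delta_rot": [0,0,-0.3],"gripper": -1},{"linear": [-0.04,0.128,0],"delta_rot": [0,0,-0.38],"gripper": -1},{"linear": [-0.0435,0.1385,0],"delta_rot": [0,0,-0.424],"gripper": -1}])

```text
time_s: 23.18
eef_pos: [0.4746, 0.1664, 0.1392]
tool_rot: [-0.0, -0.297, 0.955, 0.0]
wrist_force: [0.0, -0.6, -2.4]
width: 0.0408
grasp_force: 41.6
```

arm_command(moves=[{"linear": [0,0,0],"delta_rot": [0,0,0],"gripper": -1},{"linear": [0,0,0],"delta_rot": [0,0,0],"gripper": -1},{"linear": [0,0,0],"delta_rot": [0,0,0],"gripper": -1},{"linear": [0,0,0],"delta_rot": [0,0,0],"gripper": -1}])

```text
time_s: 23.52
eef_pos: [0.4746, 0.1623, 0.1393]
tool_rot: [-0.0, -0.293, 0.956, -0.0]
wrist_force: [-0.0, -0.6, -1.5]
width: 0.0408
grasp_force: 41.6
```

```bash
python3 plan.py 473.5 163.5 35 -55.5; python3 top.py 473 163 181 200 440 100 399; python3 hold.py 473 163 181 pics/w9.png | grep -A1 cork
```

```text
t 23.52 tcp [474.6 162.3 139.3] yaw 124.1 tilt [-8.e-04 -6.e-04 -1.e+00] j [ 0.2   0.1  -0.38  1.09 -0.   -0.39] w 40.8 F [-0.  -0.6 -1.5] g 42
linear mm [1.000e-01 1.700e+00 1.043e+02] rot [-0.0001 -0.001  -0.0077]
18649 [177.5 178.6 179.8] ((474.25628662109375, 162.3467254638672), (86.17703247070312, 68.2064208984375), 34.737796783447266)
slope ty 0.004 tx 0.002 table -0.0004 0.0014
centre [453.9 148.7] widths 37.0 41.0Traceback (most recent call last):
  File "hold.py", line 7, in <module>
    _,l,st,_=cv2.connectedComponentsWithStats(m); i=1+st[1:,4].argmax(); q=P[l==i]; print('top z',np.median(q[:,2]),st[i],cv2.minAreaRect(q[:,:2].astype(np.float32)))
                                                      ~~~~~~~~~~~~~~~^^
ValueError: attempt to get argmax of an empty sequence
```

View pics/w9.png

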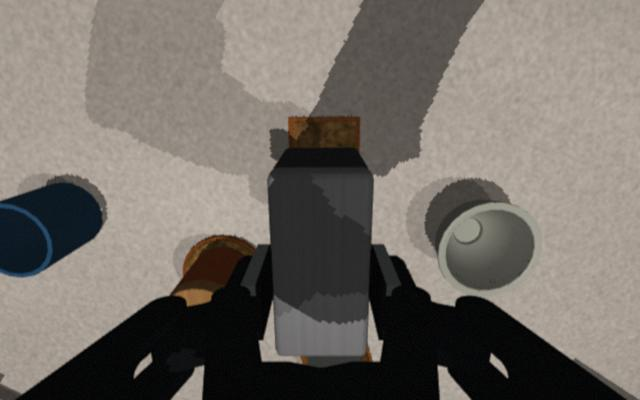

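The wrist view shows the tin top spanning (268..372, 165..355), held level. The oblong coaster's far edge is at (289..360, 117). The crock (210,270), mortar (490,245) and mug (40,230) are clear.

```bash
python3 hold.py 473 163 178.6 pics/w9.png
```

```text
top z 178.75605205385136 [  268   172   105   185 17977] ((474.33642578125, 162.54965209960938), (86.02561950683594, 41.90597152709961), 34.51496887207031)
cork [324. 132.] [ 288  116   72   36 2251] ((440.3482971191406, 142.7478485107422), (29.971397399902344, 62.050662994384766), 34.00032043457031)
[[410.6000061035156, 160.10000610351562], [445.29998779296875, 108.5999984741211], [470.1000061035156, 125.4000015258789], [435.3999938964844, 176.8000030517578]]
cork [217. 248.] [ 183  235   73   42 1071] ((591.338623046875, 117.73643493652344), (30.256187438964844, 77.3175048828125), 52.14534378051758)
[[551.5, 129.5], [612.5999755859375, 82.0999984741211], [631.0999755859375, 106.0], [570.0999755859375, 153.39999389648438]]
```

arm_command(moves=[{"linear": [0,0.002,0.015],"delta_rot": [0,0,0],"gripper": -1},{"linear": [0,0.0023,0.045],"delta_rot": [0,0,0],"gripper": -1},{"linear": [0,0.0023,0.073],"delta_rot": [0,0,0],"gripper": -1},{"linear": [0,0.0023,0.09],"delta_rot": [0,0,0],"gripper": -1},{"linear": [0,0.0023,0.096],"delta_rot": [0,0,0],"gripper": -1}])

```text
time_s: 24.08
eef_pos: [0.4707, 0.1643, 0.0405]
tool_rot: [-0.003, -0.293, 0.956, 0.0]
wrist_force: [-0.1, -0.7, -2.0]
width: 0.0409
grasp_force: 41.5
```

arm_command(moves=[{"linear": [0,0,0.002],"delta_rot": [0,0,0],"gripper": -1},{"linear": [0,0,0.004],"delta_rot": [0,0,0],"gripper": -1},{"linear": [0,0,0.005],"delta_rot": [0,0,0],"gripper": -1},{"linear": [0,0,0.005],"delta_rot": [0,0,0],"gripper": -1},{"linear": [0,0,0.005],"delta_rot": [0,0,0],"gripper": -1}])

```text
time_s: 24.5
eef_pos: [0.4749, 0.1657, 0.0397]
tool_rot: [0.001, -0.294, 0.956, -0.0]
wrist_force: [1.1, -0.4, -1.5]
width: 0.0408
grasp_force: 41.5
```

```bash
python3 plan.py 473.5 163.5 35 -55.5; python3 hold.py 473 163 78 pics/w10.png
```

```text
t 24.50 tcp [474.9 165.7  39.7] yaw 124.2 tilt [ 2.4e-03  5.0e-04 -1.0e+00] j [ 0.21  0.21 -0.49  0.87  0.   -0.39] w 40.8 F [ 1.1 -0.4 -1.5] g 42
linear mm [ 2.4 -1.   4.7] rot [-0.0009  0.0022 -0.0054]
top z 78.98072534765934 [  267   172   107   185 17915] ((474.3388671875, 165.65232849121094), (86.22756958007812, 42.06913375854492), 34.36963653564453)
cork [321. 138.] [ 268  123  107   51 3063] ((440.2590026855469, 142.67079162597656), (29.47268295288086, 61.92731475830078), 34.118255615234375)
[[410.70001220703125, 160.0], [445.3999938964844, 108.80000305175781], [469.79998779296875, 125.30000305175781], [435.1000061035156, 176.60000610351562]]
cork [175. 298.] [128 289  83  29 689] ((583.0151977539062, 113.6577377319336), (15.249483108520508, 59.724212646484375), 45.890995025634766)
[[556.2999877929688, 129.0], [599.0999755859375, 87.4000015258789], [609.7999877929688, 98.30000305175781], [566.9000244140625, 139.89999389648438]]
```

arm_command(moves=[{"linear": [0.0018,0,0],"delta_rot": [0,0,0],"gripper": -1},{"linear": [0.0018,0,0.002],"delta_rot": [0,0,0],"gripper": -1},{"linear": [0.0018,0,0.0035],"delta_rot": [0,0,0],"gripper": -1},{"linear": [0.0018,0,0.0045],"delta_rot": [0,0,0],"gripper": -1},{"linear": [0.0018,0,0.0045],"delta_rot": [0,0,0],"gripper": -1}])

```text
time_s: 24.97
eef_pos: [0.4723, 0.1645, 0.0351]
tool_rot: [0.0, -0.294, 0.956, -0.0]
wrist_force: [-3.0, -0.5, 7.4]
width: 0.041
grasp_force: 42.6
```

arm_command(moves=[{"linear": [0,0,0],"delta_rot": [0,0,0],"gripper": 0.2},{"linear": [0,0,0],"delta_rot": [0,0,0],"gripper": 0.6},{"linear": [0,0,0],"delta_rot": [0,0,0],"gripper": 0.9},{"linear": [0,0,0],"delta_rot": [0,0,0],"gripper": 0.9},{"linear": [0,0,0],"delta_rot": [0,0,0],"gripper": 0.9}])

```text
time_s: 25.38
eef_pos: [0.4722, 0.1645, 0.0338]
tool_rot: [-0.0, -0.294, 0.956, 0.0]
wrist_force: [0.6, 0.2, 0.3]
width: 0.0811
grasp_force: 0.0
```

arm_command(moves=[{"linear": [0,0,-0.01],"delta_rot": [0,0,0],"gripper": 0.9},{"linear": [0,0,-0.035],"delta_rot": [0,0,0],"gripper": 0.9},{"linear": [0,0,-0.075],"delta_rot": [0,0,0],"gripper": 0.9},{"linear": [0,0,-0.115],"delta_rot": [0,0,0],"gripper": 0.9},{"linear": [0,0,-0.15],"delta_rot": [0,0,0],"gripper": 0.9}])

```text
time_s: 25.8
eef_pos: [0.4723, 0.1645, 0.1869]
tool_rot: [0.001, -0.294, 0.956, -0.0]
wrist_force: [1.7, 0.6, 0.7]
width: 0.0809
grasp_force: 0.0
```

arm_command(moves=[{"linear": [0,0,-0.03],"delta_rot": [0,0,0],"gripper": 0.9},{"linear": [0,0,-0.06],"delta_rot": [0,0,0],"gripper": 0.9},{"linear": [0,0,-0.08],"delta_rot": [0,0,0],"gripper": 0.9},{"linear": [0,0,-0.08],"delta_rot": [0,0,0],"gripper": 0.9},{"linear": [0,0,-0.08],"delta_rot": [0,0,0],"gripper": 0.9}])

```text
time_s: 26.22
eef_pos: [0.4732, 0.1647, 0.266]
tool_rot: [0.002, -0.294, 0.956, -0.0]
wrist_force: [0.6, 0.1, -0.2]
width: 0.081
grasp_force: 0.0
```

```bash
python3 wl.py 472 164 75 52; python3 hold.py 473 163 75 pics/w11.png; python3 - <<'E'
from h import *
g=grab('side'); s=grab('scene')
cv2.imwrite('pics/end.png',np.vstack([cv2.resize(g["image"][90:400,200:520],(480,300)),cv2.resize(s["image"][130:350,140:460],(480,300))])[:,:,::-1])
for f,n in((g,'side'),(s,'scene')):
    P=pts(f)*1000
    for k,(x,y,z) in dict(crock=(608,138,81),mill=(433,-311,81),caddy=(634,292,81),tin=(473,164,75)).items():
        m=(f["range_z"]>0)&(abs(P[...,2]-z)<4)&(np.hypot(P[...,0]-x,P[...,1]-y)<55); q=P[m]
        print(n,k,len(q),np.median(q[:,2]).round(1) if len(q) else '',cv2.minAreaRect(q[:,:2].astype(np.float32)) if len(q)>5 else '')
E
```

```text
n 3187 z 74.4 circ ((471.5580139160156, 164.68927001953125), 46.53525924682617) rect ((471.71124267578125, 164.7925262451172), (86.41893005371094, 42.062496185302734), 34.510746002197266)
top z 74.45012043118665 [ 301  125   40   79 2895] ((471.2648620605469, 164.51144409179688), (83.49453735351562, 40.51573944091797), 34.74764633178711)
cork [320. 141.] [ 295  110   52   86 1267] ((471.1835632324219, 163.988037109375), (106.05743408203125, 62.2247200012207), 34.47334671020508)
[[409.8999938964844, 159.60000610351562], [445.1000061035156, 108.30000305175781], [532.5, 168.39999389648438], [497.29998779296875, 219.6999969482422]]
cork [252. 216.] [216 198  63  54 911] ((596.18115234375, 136.93447875976562), (61.887786865234375, 81.35364532470703), 6.9954657554626465)
[[560.5, 173.5], [570.4000244140625, 92.80000305175781], [631.7999877929688, 100.30000305175781], [621.9000244140625, 181.10000610351562]]
cork [335. 288.] [300 271  63  46 812] ((632.339111328125, 291.5280456542969), (73.16618347167969, 72.34197235107422), 49.77497863769531)
[[581.0999755859375, 287.0], [636.2999877929688
[... 362 characters left out ...]
.6 ((634.6617431640625, 290.6468200683594), (53.22403335571289, 51.41197204589844), 49.02463912963867)
side tin 507 75.4 ((472.466796875, 163.91531372070312), (86.79993438720703, 43.05224609375), 35.57157516479492)
scene crock 310 80.2 ((609.4016723632812, 136.3279571533203), (59.87721633911133, 59.57073974609375), 52.60187530517578)
scene mill 233 80.3 ((434.5179138183594, -311.60479736328125), (37.36817932128906, 38.64259338378906), 56.674415588378906)
scene caddy 228 79.9 ((635.9677124023438, 289.28094482421875), (52.801597595214844, 54.06866455078125), 48.4788703918457)
scene tin 286 74.0 ((473.5286560058594, 161.72451782226562), (84.6941146850586, 43.985836029052734), 35.94380569458008)
```

View pics/end.png

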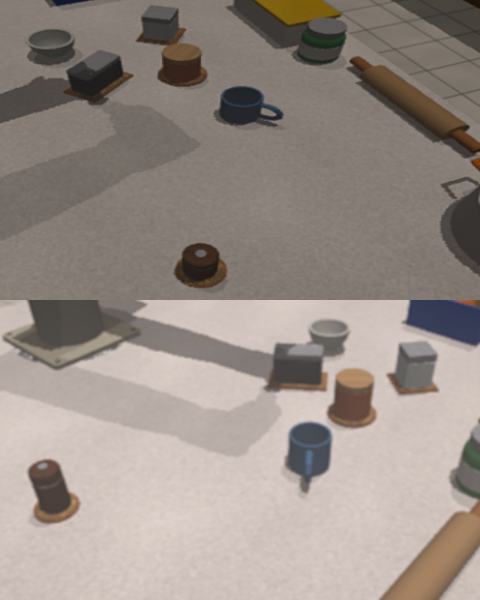

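The crops show the mill, caddy, tin and crock each upright on its own coaster, with the mug and mortar undisturbed. Held against the coasters in the same camera, every container is within about 2 mm of centre and the angles match, so I hand in the job.

```bash
python3 -c "
from workcell import bot; print(bot.close_job())"
```

```text
the job is handed in; nothing more can be done
None
```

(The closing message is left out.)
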